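Secure the reagent bottles for the drive

TASK

Make the reagent bottles ready for the drive: stand every one of them upright in a bore of the blue transport rack (any bore, one each; swing the yellow retaining bar out of the way first), then swing the bar back fully home over them. Then push the red-handled hitch pin down through the cross hole in the bar's steel tongue until its collar sits on the tongue, and swing the pin's sprung loop over the tongue's end until it snaps shut beneath it. Leave the timer and the petri dish where they are.

Things in the scene. Friction and masses are not known exactly. Their poses are not given: they have to be found in the camera images.
- bottle_blue: white plastic reagent bottle with a blue cap, body 32 mm across and 63 mm high, 68 mm high with the cap (17 mm across), 0.1 kg, weighted low. Its origin is the centre of its underside, z up along it. Grip round the body. May be absent.
- bottle_red: white plastic reagent bottle with a red cap, body 33 mm across and 64 mm high, 70 mm high with the cap. Its origin is the centre of its underside, z up along it. Grip round the body. May be absent.
- bottle_green: white plastic reagent bottle with a green dropper nozzle, body 34 mm across and 66 mm high, 82 mm high with the nozzle. Its origin is the centre of its underside, z up along it. Grip round the body. May be absent.
- bottle_white: white plastic reagent bottle with a cream cap, body 35 mm across and 68 mm high, 74 mm high with the cap. Its origin is the centre of its underside, z up along it. Grip round the body. May be absent.
- rack: fixed transport rack: aluminium base 90 x 315 x 12 mm (x, y, z) with a blue block (66 x 206 mm, top at z 50 mm); in it a row of four bores along y, 46 mm apart, 38.5 mm in diameter, floor at z 12 mm. The bar's dark hinge post stands at y = 130 mm, a slotted steel keeper 120 mm high at y = -133, x = -20 to -26 mm. Origin: centre of the base's underside, x away from the robot at yaw 0, z up
- bore0 (a point): centre of the mouth of the bore nearest the keeper (rack y = -69 mm), 50 mm above the worktop
- bore1 (a point): the same for the second bore (rack y = -23 mm)
- bore2 (a point): the same for the third bore (rack y = 23 mm)
- bore3 (a point): the same for the bore nearest the hinge post (rack y = 69 mm)
- bar (a joint): angle of the yellow retaining bar (18 mm wide, z 98 to 112 mm) about the upright hinge axis at rack x = 0, y = 130 mm. 0: home against its stop, over the bores along rack -y; grows as it swings away from the robot (counterclockwise from above), up to 1.85. Friction (0.06 N m) keeps it where it is left. Beyond 1.6 the gripper is free of it over all bores. Seated bottles stay 3 mm or more below it
- bar_knob (a point): centre of the top of the round black knob on the bar, 16 mm in diameter and 30 mm tall, standing upright on the bar's top 110 mm from the hinge axis
- cross_hole (a point): centre of the upper mouth of the upright cross hole, 10 mm in diameter, through the steel tongue at the bar's free end, 263 mm along the bar from the hinge axis and 50 mm to its front. Tongue 22 mm wide, 18 mm high, top at z 114 mm, pointing along this point's -x (the rack's -x when the bar is home) and ending 13 mm beyond the hole. z up
- pin: hitch pin, upright in a grey block 50 mm high. Shank 8 mm in diameter, 42 mm long, last 8 mm tapered; collar 20 mm wide, 12 mm high; above it a red grip tab from z 11 to 45 mm, 12 mm thick (y), 24 mm wide (x): pinch it across y, fingertips at z 16 mm or more to clear the loop. Origin: centre of the collar's underside, z up. The open loop lies to -x: this side must face out over the tongue's end
- pin_loop (a joint): angle of the pin's sprung wire loop (5 mm wire, 45 mm wide along y, reaching 36 mm) about a y axis 6 mm above the pin's origin. 0: open, pointing to the pin's -x and 15 degrees upward; 1.66: shut, hanging along the shank below the tongue. An over-centre spring drives it to the nearer end: past about 0.85 it snaps shut; it takes about 1 N down on its end
- loop_end (a point): middle of the loop's end bar, 36 mm from the loop's axis (with the loop open: 35 mm to the pin's -x and 15 mm above the pin's origin)
- timer: cream lab timer, 58 x 66 x 18 mm, a bystander; origin at the centre of its underside
- petri_dish: clear petri dish, 62 mm across, 13 mm high, a bystander; origin at the centre of its underside

How it is judged:
By the outcome, as a careful person would: the job done as asked, in the order asked, and still so for the second after the job is handed in, with the robot touching nothing.
Of bottle_blue, bottle_red, bottle_green, bottle_white only 2 to 4 are there at a start; the rules pass over those that are not, and their reading is None.
At some moment in a run one of bottle_blue, bottle_red, bottle_green, bottle_white may be knocked a few centimetres aside while the robot is not near it.
It also fails if it takes over 210 s, if anything falls off the work surface, if the arm or the gripper's body presses on something with over 40 N, if the wrist force passes 120 N, or if a joint passes its speed limit or range.

ROBOT

A 6-joint arm with a two-finger parallel gripper is mounted at the origin on a cart in front of the work surface, level with it; the furniture and walls round the work are solid. World frame = base frame: x ahead of the robot, y to its left, z up, the work surface at z = 0. Lengths are in m, angles in rad, forces in N, time in s.
With the tool pointing down it reaches from about 0.3 to 0.775 m from the base axis. Payload 14.6 kg.
Tool frame: the origin (TCP) lies at the very end of the fingers, on their centre line; the grasp point (between the pads) lies 19 mm behind it (ctrl.hold_point_z is the z of the grasp point in the tool frame, in m); z points along the fingers, y is the direction in which the jaws open and shut (so a half turn about z gives the same grasp; the last joint's range is limited). The gripper opens to 94 mm and grips with 3 to 60 N. Pads are 16 mm wide; open, the fingers measure 119 mm over their backs; the gripper's body (75 mm by 177 mm) begins 78 mm behind the grasp point.
Start: joints at [1.148, 0.3, 1.521, -0, 1.321, -0.067], TCP at [0.192, 0.516, 0.174] pointing down, gripper open.
Joint ranges: [-3.03, 3.03], [-0.79, 2.21], [0.23, 2.52], [-1.04, 4.18], [0, 3.07], [-2.55, 2.55]. Speed limits (rad/s): [2.22, 2.22, 2.57, 3.14, 3.14, 3.14].

INTERFACE

Orientations are given as [roll, pitch, yaw] about the fixed x, y, z axes, in that order (R = Rz(yaw) Ry(pitch) Rx(roll)).
In Python, from station import ctrl, cams, hand_in gives the robot as it stands.
- The arm moves only by the tool servo_tool, never from a script. Its argument "rows" is a list of rows, each a list of 7 numbers: the shift along the world's x, y, z in m, then the turn, a rotation vector about the world's x, y, z in rad, then the gripper command: -1 is shut, 1 is fully open, values between are in proportion. A call has exactly 8 rows; each row is the pose to reach, as a shift and turn from the pose measured when the call began; what a row does not reach only later rows make up. A row lasts 1/12 s, in which the tool goes at most 41.7 mm and 7.16 degrees, less where a joint would pass 70% of its speed; a pose out of reach is approached as far as the arm can. A call with a gripper value outside its range is refused whole. The fingers move at their own pace and stop on an object; "newtons" is the grip in N (left out, the last holds). Time passes only in rows, so rows that repeat a pose let the fingers close, or fill a call up. It gives the time, the measured TCP pose, the force and the opening at its end, in the units of the state.
- ctrl.get_obs(): the state, without advancing time (a new reading comes with each control period).
- cams.camera(name): name is "side" or "top" or "wrist"; returns a dict with "image" (384x512x3 uint8, red, green, blue), "depth" (384x512 float32, m along the optical axis (not along the pixel's ray), 0 where there is no reading), "fx", "fy", "cx", "cy" (pixels), "rvec" (rotation vector, rad) and "tvec" (3), from world to camera coordinates, as OpenCV has them; the wrist camera has in their place "hand_eye" (4x4, takes a point from camera to tool coordinates, whose origin is the TCP and whose axes are the flange's). Camera axes: x right, y down, z forward; pixel columns grow to the right and rows downward; lengths in m; the calibration is good to about 2 mm. The wrist camera is an equidistant fisheye: a pixel r from the principal point sees the ray r / f radians off the axis. A picture is of the moment at which its call begins: read the wrist's pose just before it.
- hand_in(): hands the job in, once; it reports no verdict.
Trained networks look in a picture, given as the dict that the camera call returned (one of the last four; its "shot" number tells which), for a name from the list of things; names that differ only in an ending like _2 or _b are one class to them, and where a whole thing is asked for, a point or a joint stands for the part that bears it (a point fixed in the world has none). Each returns a list of dicts, best first, with "p" (0 to 1); they miss things now and then, are a little off and sometimes report something else, mostly with a low value. They report only what shows in the picture. A call takes as long as a camera call.
- cams.spot_in(picture, name): "box" ([left, top, right, bottom] as shares, 0 to 1, of the picture: columns of its width, rows of its height, round what is visible of it).
- cams.place_of(picture, name): "at" ([column, row] as shares, 0 to 1, of the picture: columns of its width, rows of its height: a listed point, or the origin of a listed thing).
The state is a dict: "time_s": time; "qpos": joint angles; "joint_vel": joint speeds; "tau": joint torques, N m; "ee_pos": TCP position; "eef_rot": TCP orientation; "force": force on the tool from outside, world axes, zero at the start; "moment": the same for the moment, N m; "grip_width": finger opening in m.
Only numpy, scipy, OpenCV 4.12 (cv2) and the standard library are available. Lean on these libraries where they do the work, as an engineer would, in place of code of your own. Each camera call takes 0.05 s, during which the arm holds its last target.

## Working session

There is one attempt and no reset: what is moved stays moved. The work goes in short steps, Python scripts to look and compute and a tool call to move; the robot and the scene stay as the last step left them, time stands still between calls to the robot, and variables do not carry over. Pictures are saved under pics/ and viewed, and the job is handed in when it is done.

Besides the shell and the picture viewer there is one more tool, called after "Emit:" by a JSON object that holds its "name" and its "arguments". servo_tool: Moves the arm, as the interface text tells. Its arguments: {"type":"object","properties":{"rows":{"type":"array"},"newtons":{"type":"number"}},"required":["rows"]}

```bash
ls; mkdir -p pics
cat > h.py <<'E'
import numpy as np, cv2, json
from scipy.spatial.transform import Rotation as R
from station import ctrl, cams
def save(p,name): cv2.imwrite('pics/'+name,p['image'][:,:,::-1])
def w2c(p):
    Rm,_=cv2.Rodrigues(np.array(p['rvec'],float)); return Rm,np.array(p['tvec'],float).ravel()
def ray(p,at):
    """fixed cam: origin, dir(world, cam z=1)"""
    u,v=at[0]*512,at[1]*384
    Rm,t=w2c(p); d=np.array([(u-p['cx'])/p['fx'],(v-p['cy'])/p['fy'],1.])
    return -Rm.T@t, Rm.T@d
def onz(p,at,z):
    o,d=ray(p,at); s=(z-o[2])/d[2]; return o+s*d
def tri(pa,aa,pb,ab):
    o1,d1=ray(pa,aa);o2,d2=ray(pb,ab)
    A=np.stack([d1,-d2],1); s=np.linalg.lstsq(A,o2-o1,rcond=None)[0]
    a=o1+s[0]*d1;b=o2+s[1]*d2
    return (a+b)/2,np.linalg.norm(a-b)
def proj(p,X):
    uv,_=cv2.projectPoints(np.array(X,float).reshape(-1,1,3),np.array(p['rvec'],float),np.array(p['tvec'],float),np.array([[p['fx'],0,p['cx']],[0,p['fy'],p['cy']],[0,0,1]]),None)
    return uv[:,0]
def cloud(p):
    Rm,t=w2c(p);v,u=np.mgrid[:384,:512];d=p['depth']
    P=np.stack([(u+.0-p['cx'])/p['fx']*d,(v+.0-p['cy'])/p['fy']*d,d],-1)
    return (P-t)@Rm
def st():
    o=ctrl.get_obs(); print('t',round(o['time_s'],2),'p',np.round(o['ee_pos'],4),'r',np.round(o['eef_rot'],4),'F',np.round(o['force'],1),'w',round(float(o['grip_width']),4),'q',np.round(o['qpos'],2)); return o
E
python3 - <<'E'
from h import *
st(); print(ctrl.hold_point_z)
T=cams.camera('top');S=cams.camera('side')
save(T,'t0.png');save(S,'s0.png')
for n in ['bottle_blue','bottle_red','bottle_green','bottle_white','rack','bore0','bore1','bore2','bore3','bar_knob','cross_hole','pin','loop_end','timer','petri_dish']:
    a=cams.place_of(T,n);b=cams.place_of(S,n)
    f=lambda l:[(round(x['p'],2),np.round(np.array(x['at'])*[512,384],0).tolist()) for x in l[:2]]
    print(n,f(a),f(b), [np.round(q,3) for q in tri(T,a[0]['at'],S,b[0]['at'])] if a and b else '', np.round(onz(T,a[0]['at'],0),3) if a else '')
E
```

```text
pics
t 0.0 p [0.1915 0.5153 0.1732] r [-3.1404e+00 -1.0000e-04  2.7858e+00] F [-0.4  0.5  1. ] w 0.0939 q [ 1.15  0.3   1.52 -0.    1.32 -0.07]
-0.0188
bottle_blue [(0.67, [147.0, 207.0])] [(0.87, [273.0, 293.0])] [array([0.434, 0.355, 0.004]), np.float64(0.01)] [0.43  0.357 0.   ]
bottle_red [(0.72, [163.0, 181.0]), (0.34, [284.0, 202.0])] [(0.72, [230.0, 290.0])] [array([ 0.549,  0.357, -0.004]), np.float64(0.002)] [0.545 0.355 0.   ]
bottle_green [(0.65, [195.0, 188.0])] [(0.78, [234.0, 260.0]), (0.28, [307.0, 171.0])] [array([ 0.565,  0.236, -0.   ]), np.float64(0.016)] [0.556 0.235 0.   ]
bottle_white [(0.31, [286.0, 198.0])] []  [ 0.62 -0.08  0.  ]
rack [(0.76, [267.0, 207.0]), (0.68, [194.0, 184.0])] [(0.96, [257.0, 221.0])] [array([ 0.572, -0.028, -0.012]), np.float64(0.001)] [ 0.565 -0.03   0.   ]
bore0 [(0.93, [245.0, 195.0]), (0.91, [271.0, 200.0])] [(0.97, [262.0, 203.0]), (0.86, [257.0, 216.0])] [array([0.537, 0.038, 0.089]), np.float64(0.008)] [0.584 0.059 0.   ]
bore1 [(0.93, [245.0, 195.0]), (0.91, [271.0, 200.0])] [(0.97, [262.0, 203.0]), (0.86, [257.0, 216.0])] [arr
[... 600 characters left out ...]
]), (0.58, [295.0, 173.0])] [array([ 0.576, -0.158,  0.115]), np.float64(0.005)] [ 0.652 -0.149  0.   ]
pin [(0.44, [359.0, 248.0]), (0.43, [243.0, 194.0])] [(0.49, [293.0, 173.0])] [array([ 0.503, -0.354,  0.039]), np.float64(0.01)] [ 0.517 -0.357  0.   ]
loop_end [(0.39, [358.0, 256.0])] [(0.38, [308.0, 172.0])] [array([ 0.455, -0.354,  0.054]), np.float64(0.013)] [ 0.489 -0.36   0.   ]
timer [(0.8, [347.0, 214.0]), (0.61, [212.0, 165.0])] [(0.58, [254.0, 185.0]), (0.55, [259.0, 182.0])] [array([ 0.641, -0.291, -0.004]), np.float64(0.019)] [ 0.628 -0.29   0.   ]
petri_dish [(0.59, [211.0, 166.0])] [(0.5, [204.0, 253.0])] [array([0.665, 0.218, 0.   ]), np.float64(0.005)] [0.662 0.218 0.   ]
```

Run:
```python
import cv2
for n,(x0,x1,y0,y1) in {'t0':(110,400,130,300),'s0':(170,360,130,330)}.items():
    im=cv2.imread(f'pics/{n}.png'); c=im[y0:y1,x0:x1]; s=min(800/(x1-x0),600/(y1-y0))
    cv2.imwrite(f'pics/{n}z.png',cv2.resize(c,None,fx=s,fy=s,interpolation=cv2.INTER_CUBIC))
```

```text
(no output)
```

View pics/t0.png

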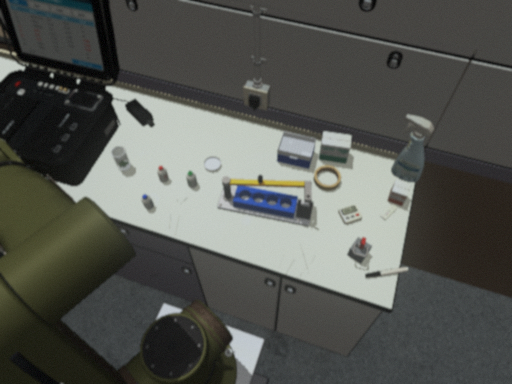

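View pics/t0z.png

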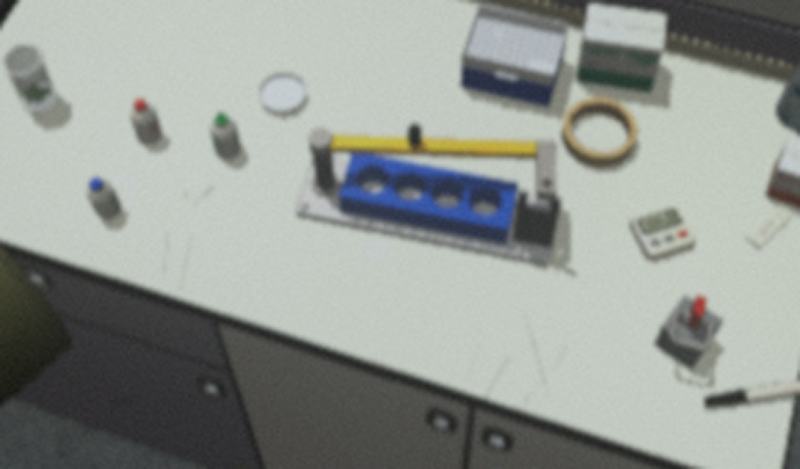

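View pics/s0z.png

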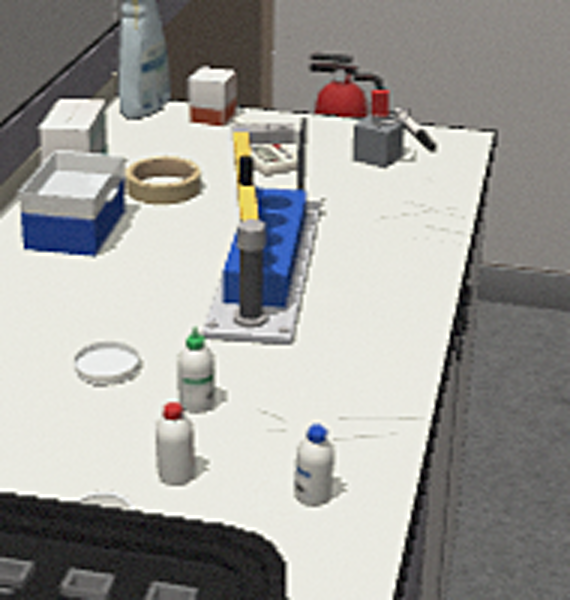

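Run:
```python
from h import *
T=cams.camera('top');S=cams.camera('side')
for P,nm in((T,'T'),(S,'S')):
    print(nm, 'cam pos',np.round(ray(P,(.5,.5))[0],2))
    for x in cams.place_of(P,'bore0')[:6]: print(round(x['p'],2),np.round(np.array(x['at'])*[512,384],1),np.round(onz(P,x['at'],.05),4))
    for n,z in [('cross_hole',.114),('bar_knob',.142),('pin',.05),('loop_end',.065)]:
      for x in cams.place_of(P,n)[:3]: print(n,round(x['p'],2),np.round(np.array(x['at'])*[512,384],1),np.round(onz(P,x['at'],z),4))
C=cloud(T); 
# rack depth: points with z in .045-.055 blue
im=T['image'].astype(int); b=(im[...,2]>im[...,0]+50)&(C[...,2]>.04)&(C[...,2]<.06)
print(b.sum(), C[b][:, :2].mean(0)); r=cv2.minAreaRect((C[b][:,:2]*1000).astype(np.float32)); print(r)
y=(im[...,0]>150)&(im[...,2]<90)&(im[...,1]>110)&(C[...,2]>.08)&(C[...,2]<.13)
print(y.sum(),cv2.minAreaRect((C[y][:,:2]*1000).astype(np.float32)),C[y].mean(0))
print(cv2.boxPoints(r)); print(T['depth'][300,100],ctrl.get_obs().keys())
```

```text
T cam pos [-0.14 -0.25  1.26]
0.88 [287.5 200.7] [ 0.5815 -0.0939  0.05  ]
0.85 [270.1 199.4] [ 0.5675 -0.0381  0.05  ]
0.67 [257.  198.8] [0.5556 0.0034 0.05  ]
0.55 [242.8 196.9] [0.547  0.0504 0.05  ]
0.53 [163.6 180. ] [0.5219 0.3289 0.05  ]
0.45 [211.4 163.8] [0.6385 0.2012 0.05  ]
cross_hole 0.92 [308.7 196.5] [ 0.5798 -0.1603  0.114 ]
bar_knob 0.94 [265.6 176.7] [ 0.5885 -0.0144  0.142 ]
bar_knob 0.53 [244.7 196.6] [0.4974 0.0225 0.142 ]
pin 0.53 [262.4 173.4] [0.6582 0.0199 0.05  ]
pin 0.44 [357.7 245.4] [ 0.4983 -0.346   0.05  ]
loop_end 0.45 [359.  255.3] [ 0.4595 -0.3554  0.065 ]
S cam pos [0.28 1.19 0.68]
0.94 [259.8 197.7] [ 0.5758 -0.0814  0.05  ]
0.58 [261.7 208.2] [ 0.5516 -0.0064  0.05  ]
0.57 [262.8 201.8] [ 0.5587 -0.0531  0.05  ]
0.56 [255.7 214.3] [0.5602 0.0394 0.05  ]
cross_hole 0.93 [262.9 171.8] [ 0.5834 -0.1575  0.114 ]
cross_hole 0.4 [260.1 209.8] [0.5258 0.1273 0.114 ]
cross_hole 0.24 [271.8 295. ] [0.4134 0.4954 0.114 ]
bar_knob 0.97 [249.6 183.4] [0.5867 0.0136 0.142 ]
pin 0.41 [295.9 171.3] [ 0.4947 -0.3491  0.05  ]
loop_end 0.48 [307.  167.9] [ 0.4533 -0.3583  0.065 ]
691 [ 0.56256071 -0.02064901]
((566.2203369140625, -20.78112030029297), (68.97051239013672, 204.3868408203125), 6.205316543579102)
243 ((588.3568725585938, -17.336151123046875), (17.5766658782959, 234.755859375), 16.661827087402344) [ 0.58788682 -0.01930717  0.1123572 ]
[[ 520.89087   77.08597]
 [ 542.9834  -126.10335]
 [ 611.5498  -118.64821]
 [ 589.4573    84.54111]]
2.104805 dict_keys(['time_s', 'qpos', 'joint_vel', 'tau', 'ee_pos', 'eef_rot', 'force', 'moment', 'grip_width'])
```

```bash
cat >> h.py <<'E'
def wray(p,at,o):
    u,v=at[0]*512,at[1]*384; x=u-p['cx'];y=v-p['cy'];r=np.hypot(x,y);th=r/p['fx'];
    d=np.array([np.sin(th)*x/max(r,1e-9),np.sin(th)*y/max(r,1e-9),np.cos(th)])
    H=np.array(p['hand_eye']); Rt=R.from_euler('xyz',o['eef_rot']).as_matrix()
    return Rt@H[:3,3]+o['ee_pos'], Rt@H[:3,:3]@d
def wonz(p,at,o,z):
    c,d=wray(p,at,o); return c+d*(z-c[2])/d[2]
def wproj(p,X,o):
    H=np.array(p['hand_eye']); Rt=R.from_euler('xyz',o['eef_rot']).as_matrix()
    c=((np.atleast_2d(X)-o['ee_pos'])@Rt-H[:3,3])@H[:3,:3]
    r=np.hypot(c[:,0],c[:,1]);th=np.arctan2(r,c[:,2])
    return np.stack([p['cx']+p['fx']*th*c[:,0]/r,p['cy']+p['fx']*th*c[:,1]/r],1)
def wrist(name,things=()):
    o=st(); P=cams.camera('wrist'); save(P,name)
    for n,z in things:
        for x in cams.place_of(P,n)[:4]: print(n,round(x['p'],2),np.round(np.array(x['at'])*[512,384],0),'->',np.round(wonz(P,x['at'],o,z),4))
    return P,o
E
python3 - <<'E'
from h import *
P,o=wrist('w0.png',[('bottle_blue',0),('bottle_red',0),('bottle_green',0)])
print(P['fx'],P['cx'],P['cy'],np.round(P['hand_eye'],3))
E
```

```text
t 2.2 p [0.1916 0.5155 0.1737] r [-3.1416e+00 -1.0000e-04  2.7858e+00] F [-0.   0.7  0.3] w 0.0938 q [ 1.15  0.3   1.52  0.    1.32 -0.07]
bottle_blue 0.81 [223. 330.] -> [0.4375 0.3554 0.    ]
297.3186396354542 260.276150442127 187.9706277900975 [[-0.001 -0.961 -0.275  0.08 ]
 [ 1.    -0.001 -0.     0.   ]
 [-0.    -0.275  0.961 -0.212]
 [ 0.     0.     0.     1.   ]]
```

View pics/w0.png

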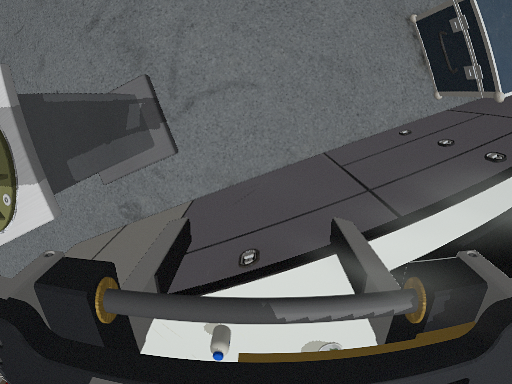

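Emit:
{"name": "servo_tool", "arguments": {"rows": [[0.02,-0.03,0.03,0,0,-0.07,1],[0.04,-0.065,0.06,0,0,-0.14,1],[0.06,-0.1,0.09,0,0,-0.21,1],[0.08,-0.14,0.12,0,0,-0.28,1],[0.1,-0.175,0.13,0,0,-0.35,1],[0.12,-0.21,0.13,0,0,-0.42,1],[0.14,-0.25,0.13,0,0,-0.5,1],[0.16,-0.28,0.13,0,0,-0.57,1]]}}

```text
time_s: 3.07
ee_pos: [0.338, 0.2572, 0.3037]
eef_rot: [3.14, 0.0, 2.212]
force: [1.5, 1.5, 0.1]
grip_width: 0.0939
```

Emit:
{"name": "servo_tool", "arguments": {"rows": [[0.02,-0.04,0,0,0,-0.07,1],[0.04,-0.075,0,0,0,-0.14,1],[0.06,-0.11,0,0,0,-0.21,1],[0.08,-0.15,0,0,0,-0.28,1],[0.1,-0.185,0,0,0,-0.35,1],[0.12,-0.22,0,0,0,-0.42,1],[0.14,-0.26,0,0,0,-0.5,1],[0.15,-0.29,0,0,0,-0.57,1]]}}

```text
time_s: 3.73
ee_pos: [0.4888, -0.0351, 0.3036]
eef_rot: [3.14, 0.0, 1.638]
force: [0.3, 0.9, -0.7]
grip_width: 0.0941
```

Run:
```python
from h import *
P,o=wrist('w1.png',[('bore0',.05),('cross_hole',.114),('bar_knob',.142),('rack',0)])
print(np.abs(P['depth']).max())
```

```text
t 3.73 p [ 0.4888 -0.0351  0.3036] r [3.1398e+00 1.0000e-04 1.6378e+00] F [ 0.3  0.9 -0.7] w 0.0941 q [-0.15  0.1   1.47  0.    1.58 -0.21]
bore0 0.9 [311. 134.] -> [0.5672 0.006  0.05  ]
bore0 0.86 [309. 107.] -> [0.5601 0.0475 0.05  ]
bore0 0.62 [308. 192.] -> [ 0.5719 -0.089   0.05  ]
bore0 0.6 [308. 168.] -> [ 0.5681 -0.0489  0.05  ]
cross_hole 0.56 [313. 245.] -> [ 0.5788 -0.1549  0.114 ]
bar_knob 0.94 [336. 144.] -> [0.5851 0.0034 0.142 ]
bar_knob 0.61 [311. 190.] -> [ 0.558  -0.0597  0.142 ]
rack 0.57 [305. 145.] -> [ 0.5679 -0.0194  0.    ]
1.6742458
```

View pics/w1.png

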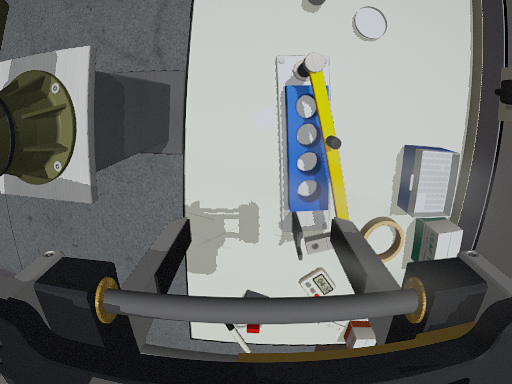

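```bash
cat >> h.py <<'E'
def wcloud(P,o):
    v,u=np.mgrid[:384,:512].astype(float); x=u-P['cx'];y=v-P['cy'];r=np.hypot(x,y)+1e-9;th=r/P['fx'];d=P['depth']
    k=np.tan(th)/r
    c=np.stack([x*k*d,y*k*d,d],-1)
    H=np.array(P['hand_eye']);Rt=R.from_euler('xyz',o['eef_rot']).as_matrix()
    return (c@H[:3,:3].T+H[:3,3])@Rt.T+o['ee_pos']
E
python3 - <<'E'
from h import *
o=st();P=cams.camera('wrist');C=wcloud(P,o);im=P['image'].astype(int)
b=(im[...,2]>im[...,0]+50)&(C[...,2]>.04)&(C[...,2]<.06)&(C[...,0]<.65)
r=cv2.minAreaRect((C[b][:,:2]*1000).astype(np.float32)); print(b.sum(),r,np.median(C[b][:,2]))
y=(im[...,0]>120)&(im[...,2]<90)&(im[...,1]>90)&(C[...,2]>.08)&(C[...,2]<.14)
print(y.sum(),cv2.minAreaRect((C[y][:,:2]*1000).astype(np.float32)),np.median(C[y][:,2]))
for u,v in [(334,144),(315,62),(336,140),(250,110),(300,240),(320,242)]: print(u,v,C[v,u])
for n,at in [('T',None)]:
    q=cams.place_of(P,'bore0')
    print([ (round(a['p'],2),np.round(wonz(P,a['at'],o,.05),3)) for a in q])
E
```

```text
t 3.98 p [ 0.4878 -0.0325  0.3037] r [ 3.1399e+00 -1.0000e-04  1.6428e+00] F [-0.1  0.9 -1. ] w 0.0939 q [-0.14  0.09  1.47  0.    1.58 -0.21]
2658 ((565.8295288085938, -19.640457153320312), (67.24691009521484, 205.81362915039062), 6.22236967086792) 0.05059502773296784
1637 ((586.0510864257812, -5.161346435546875), (17.955036163330078, 216.22250366210938), 16.77887535095215) 0.11263798994471985
334 144 [0.58062658 0.00657833 0.1433248 ]
315 62 [0.55109124 0.11261303 0.1171843 ]
336 140 [0.58314715 0.01183539 0.14162879]
250 110 [0.46603193 0.0378466  0.00083136]
300 240 [ 5.77482344e-01 -1.98649317e-01 -2.03691234e-04]
320 242 [ 0.5874059  -0.14535894  0.11526462]
[(0.96, array([ 0.573, -0.091,  0.05 ])), (0.83, array([0.562, 0.047, 0.05 ])), (0.81, array([0.567, 0.006, 0.05 ])), (0.75, array([ 0.569, -0.047,  0.05 ]))]
```

Emit:
{"name": "servo_tool", "arguments": {"rows": [[0.035,0.012,0,0,0,0,0],[0.07,0.025,-0.02,0,0,0,0],[0.0955,0.036,-0.05,0,0,0,0],[0.0955,0.036,-0.09,0,0,0,0],[0.0955,0.036,-0.13,0,0,0,0],[0.0955,0.036,-0.16,0,0,0,0],[0.0955,0.036,-0.18,0,0,0,0],[0.0955,0.036,-0.185,0,0,0,0]], "newtons": 12}}

```text
time_s: 4.75
ee_pos: [0.5815, 0.0056, 0.1156]
eef_rot: [-3.139, -0.001, 1.646]
force: [-1.0, -0.3, 0.2]
grip_width: 0.0476
```

Emit:
{"name": "servo_tool", "arguments": {"rows": [[0,0,0,0,0,0,-1],[0,0,0,0,0,0,-1],[0,0,0,0,0,0,-1],[0,0,0,0,0,0,-1],[0,0,0,0,0,0,-1],[0,0,0,0,0,0,-1],[0,0,0,0,0,0,-1],[0,0,0,0,0,0,-1]]}}

```text
time_s: 5.42
ee_pos: [0.5815, 0.0056, 0.1159]
eef_rot: [-3.139, -0.001, 1.646]
force: [0.4, -0.8, 0.4]
grip_width: 0.0008
```

Run:
```python
from h import *
o=st()
hx=np.array([.5519,.1092]);th0=np.arctan2(*(np.array(o['ee_pos'][:2])-hx)*[1,-1]) ; r=np.hypot(*(np.array(o['ee_pos'][:2])-hx));print(th0-.1086,r)
for a in np.arange(0,1.7,.1): 
  t=th0+a; print(round(a,2),np.round(hx+.11*np.array([np.sin(t),-np.cos(t)])-o['ee_pos'][:2],3), end=' ')
```

```text
t 5.42 p [0.5815 0.0056 0.1159] r [-3.1392e+00 -5.0000e-04  1.6463e+00] F [ 0.4 -0.8  0.4] w 0.0008 q [-0.05  0.42  1.49  0.    1.23 -0.13]
0.16997449001622658 0.10779443687312269
0.0 [ 0.001 -0.002] 0.1 [0.011 0.001] 0.2 [0.021 0.006] 0.3 [0.031 0.012] 0.4 [0.039 0.018] 0.5 [0.048 0.025] 0.6 [0.055 0.033] 0.7 [0.062 0.042] 0.8 [0.067 0.052] 0.9 [0.072 0.062] 1.0 [0.076 0.072] 1.1 [0.078 0.083] 1.2 [0.08  0.094] 1.3 [0.08  0.104] 1.4 [0.08  0.115] 1.5 [0.078 0.126] 1.6 [0.075 0.137]
```

Run:
```python
from h import *
P,o=wrist('w2.png',[('bar_knob',.142)])
S=cams.camera('side');im=S['image'][150:270,190:340,::-1];cv2.imwrite('pics/s2.png',cv2.resize(im,None,fx=5,fy=5,interpolation=cv2.INTER_CUBIC))
```

```text
t 5.42 p [0.5815 0.0056 0.1159] r [-3.1392e+00 -5.0000e-04  1.6463e+00] F [ 0.4 -0.8  0.4] w 0.0008 q [-0.05  0.42  1.49  0.    1.23 -0.13]
bar_knob 0.61 [265. 230.] -> [0.5853 0.0031 0.142 ]
bar_knob 0.15 [351.   3.] -> [0.629  0.1597 0.142 ]
```

View pics/w2.png

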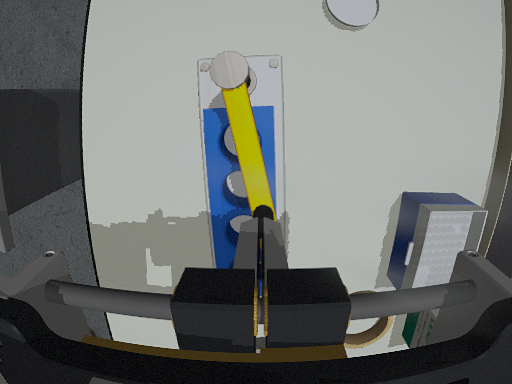

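View pics/s2.png

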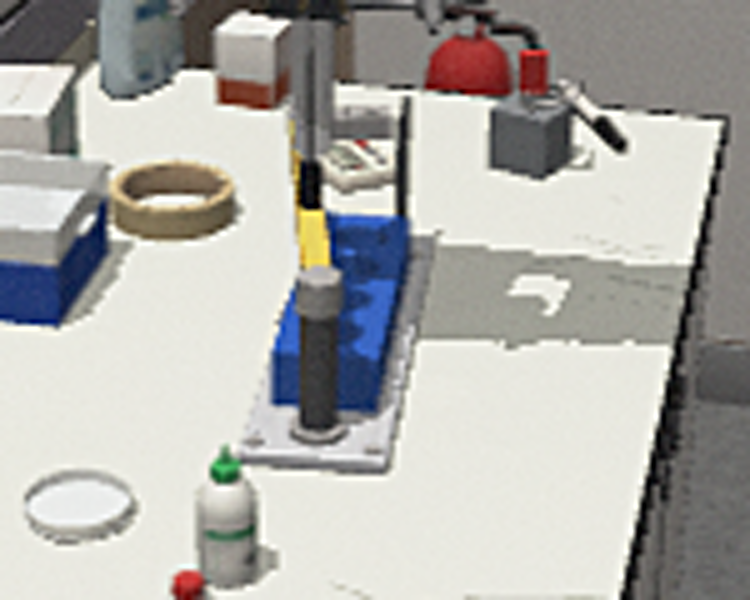

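Run:
```python
from h import *
o=st();P=cams.camera('wrist');C=wcloud(P,o)
print(wproj(P,[o['ee_pos'],np.array(o['ee_pos'])+[0,0,.026],[.5837,.0039,.142],[.5837,.0039,.112],[.5837,.0216,.142],[.5519,.1092,.117]],o))
for u,v in [(263,205),(263,210),(263,214),(263,218),(263,225),(280,225),(230,70)]: print(u,v,np.round(C[v,u],4))
im=P['image'][170:270,210:320,::-1];cv2.imwrite('pics/w2z.png',cv2.resize(im,None,fx=6,fy=6,interpolation=cv2.INTER_CUBIC))
```

```text
t 5.57 p [0.5815 0.0056 0.1157] r [-3.1389e+00 -5.0000e-04  1.6464e+00] F [ 0.9 -0.2  0.6] w 0.0 q [-0.05  0.42  1.49  0.    1.23 -0.13]
[[259.61867335 212.78487825]
 [259.41822638 226.32061287]
 [262.47949036 228.97680332]
 [262.33284088 213.3183553 ]
 [264.54499925 204.5137624 ]
 [228.31872599  70.01977612]]
263 205 [0.5835 0.0124 0.1168]
263 210 [0.5835 0.012  0.1266]
263 214 [0.5835 0.0121 0.1349]
263 218 [0.5834 0.0121 0.1424]
263 225 [0.5832 0.0138 0.1584]
280 225 [0.5933 0.0163 0.1624]
230 70 [0.5532 0.1092 0.118 ]
```

View pics/w2z.png

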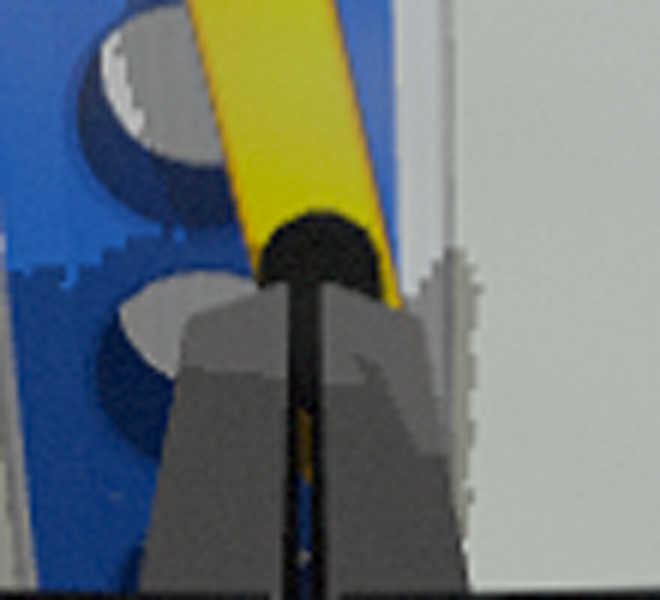

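Run:
```python
from h import *
o=st();P=cams.camera('wrist');C=wcloud(P,o)
for u in (246,250,254,261,268,272,276):
  print(u,[ (v,np.round(C[v,u],3).tolist()) for v in (212,216,218,220,224,230,240,260)])
```

```text
t 5.62 p [0.5815 0.0056 0.1157] r [-3.1389e+00 -6.0000e-04  1.6464e+00] F [-0.6 -0.4 -0.1] w 0.0005 q [-0.05  0.42  1.49  0.    1.23 -0.13]
246 [(212, [0.569, -0.019, 0.051]), (216, [0.569, -0.038, 0.014]), (218, [0.569, -0.041, 0.013]), (220, [0.569, -0.043, 0.013]), (224, [0.573, 0.015, 0.161]), (230, [0.573, 0.015, 0.17]), (240, [0.574, 0.014, 0.181]), (260, [0.575, 0.015, 0.205])]
250 [(212, [0.573, -0.019, 0.051]), (216, [0.573, -0.038, 0.013]), (218, [0.573, -0.041, 0.011]), (220, [0.575, 0.015, 0.154]), (224, [0.575, 0.014, 0.16]), (230, [0.575, 0.015, 0.169]), (240, [0.576, 0.014, 0.181]), (260, [0.577, 0.015, 0.204])]
254 [(212, [0.577, 0.008, 0.121]), (216, [0.577, 0.008, 0.13]), (218, [0.577, 0.015, 0.15]), (220, [0.577, 0.015, 0.154]), (224, [0.578, 0.015, 0.16]), (230, [0.578, 0.015, 0.169]), (240, [0.578, 0.014, 0.182]), (260, [0.579, 0.015, 0.204])]
261 [(212, [0.582, 0.012, 0.132]), (216, [0.582, 0.012, 0.139]), (218, [0.582, 0.012, 0.143]), (220, [0.582, 0.014, 0.15]), (224, [0.582, 0.014, 0.157]), (230, [0.582, 0.013, 0.165]), (240, [0.582, 0.014, 0.179]), (260, [0.582, 0.014, 0.202])]
268 [(212, [0.587, 0.012, 0.13]), (216, [0.587, 0.012, 0.137]), (218, [0.586, 0.016, 0.151]), (220, [0.586, 0.015, 0.153]), (224, [0.586, 0.015, 0.16]), (230, [0.586, 0.015, 0.169]), (240, [0.586, 0.015, 0.182]), (260, [0.585, 0.015, 0.204])]
272 [(212, [0.59, 0.009, 0.121]), (216, [0.59, 0.01, 0.132]), (218, [0.59, 0.01, 0.136]), (220, [0.589, 0.016, 0.155]), (224, [0.588, 0.016, 0.161]), (230, [0.588, 0.016, 0.17]), (240, [0.588, 0.016, 0.184]), (260, [0.587, 0.015, 0.204])]
276 [(212, [0.599, -0.017, 0.051]), (216, [0.595, 0.001, 0.108]), (218, [0.595, 0.001, 0.112]), (220, [0.595, -0.001, 0.111]), (224, [0.591, 0.016, 0.16]), (230, [0.591, 0.015, 0.168]), (240, [0.59, 0.015, 0.181]), (260, [0.589, 0.016, 0.204])]
```

Emit:
{"name": "servo_tool", "arguments": {"rows": [[0,0,0.004,0,0,0,0],[0,0,0.004,0,0,0,0],[0,0,0.004,0,0,0,0],[0,0,0.004,0,0,0,0],[0,0,0.004,0,0,0,0],[0,0,0.004,0,0,0,0],[0,0,0.004,0,0,0,0],[0,0,0.004,0,0,0,0]]}}

```text
time_s: 6.33
ee_pos: [0.5814, 0.0056, 0.1196]
eef_rot: [-3.139, -0.001, 1.646]
force: [-0.0, -1.0, -0.0]
grip_width: 0.0465
```

Run:
```python
from h import *
P,o=wrist('w3.png',[('bar_knob',.142)]);C=wcloud(P,o)
m=(abs(C[...,1]-o['ee_pos'][1])<.015)&(abs(C[...,0]-o['ee_pos'][0])<.07)&(C[...,2]>.11)&(C[...,2]<.22)
c=C[m]; 
for lo in np.arange(-.06,.06,.008):
    k=c[(c[:,0]-o['ee_pos'][0]>lo)&(c[:,0]-o['ee_pos'][0]<=lo+.008)]
    if len(k): print(round(lo,3),len(k),np.round(k[:,2].min(),3),np.round(k[:,1].min(),3))
im=P['image'][150:300,160:380,::-1];cv2.imwrite('pics/w3z.png',cv2.resize(im,None,fx=3.6,fy=3.6,interpolation=cv2.INTER_CUBIC))
```

```text
t 6.33 p [0.5814 0.0056 0.1196] r [-3.1388e+00 -6.0000e-04  1.6464e+00] F [-0. -1. -0.] w 0.0465 q [-0.05  0.42  1.49  0.    1.24 -0.13]
bar_knob 0.62 [263. 228.] -> [0.5843 0.0028 0.142 ]
-0.036 692 0.154 0.011
-0.028 1056 0.151 -0.004
-0.012 154 0.11 0.002
-0.004 471 0.111 -0.003
0.004 339 0.11 -0.002
0.012 41 0.11 -0.009
0.02 1064 0.152 -0.001
0.028 711 0.154 0.016
```

View pics/w3z.png

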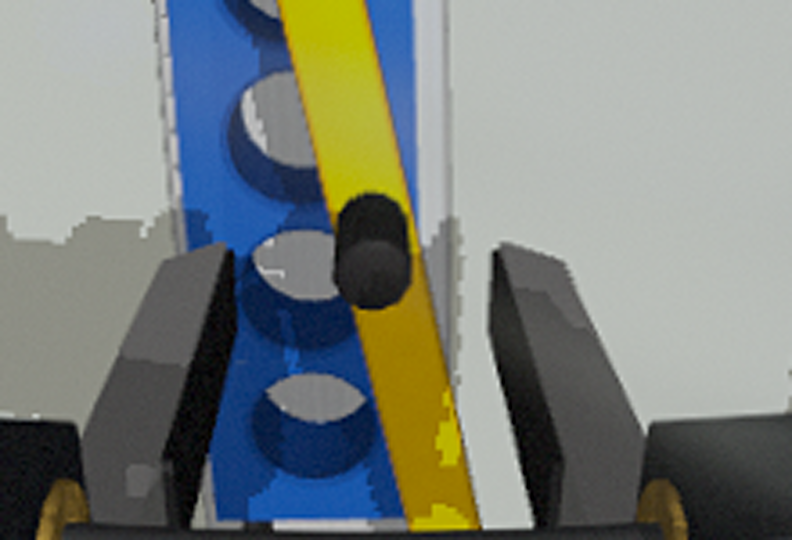

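Emit:
{"name": "servo_tool", "arguments": {"rows": [[0.001,-0.001,-0.01,0,0,0,0],[0.002,-0.002,-0.02,0,0,0,0],[0.002,-0.002,-0.028,0,0,0,0],[0.002,-0.002,-0.028,0,0,0,-1],[0.002,-0.002,-0.028,0,0,0,-1],[0.002,-0.002,-0.028,0,0,0,-1],[0.002,-0.002,-0.028,0,0,0,-1],[0.002,-0.002,-0.028,0,0,0,-1]]}}

```text
time_s: 7.1
ee_pos: [0.5836, 0.0036, 0.092]
eef_rot: [-3.139, -0.001, 1.646]
force: [0.6, -0.4, 0.2]
grip_width: 0.0168
```

Run:
```python
from h import *
P,o=wrist('w4.png')
im=P['image'][150:300,160:380,::-1];cv2.imwrite('pics/w4z.png',cv2.resize(im,None,fx=3.6,fy=3.6,interpolation=cv2.INTER_CUBIC))
```

```text
t 7.1 p [0.5836 0.0036 0.092 ] r [-3.1395e+00 -5.0000e-04  1.6464e+00] F [ 0.6 -0.4  0.2] w 0.0168 q [-0.06  0.45  1.51  0.    1.18 -0.13]
```

View pics/w4z.png

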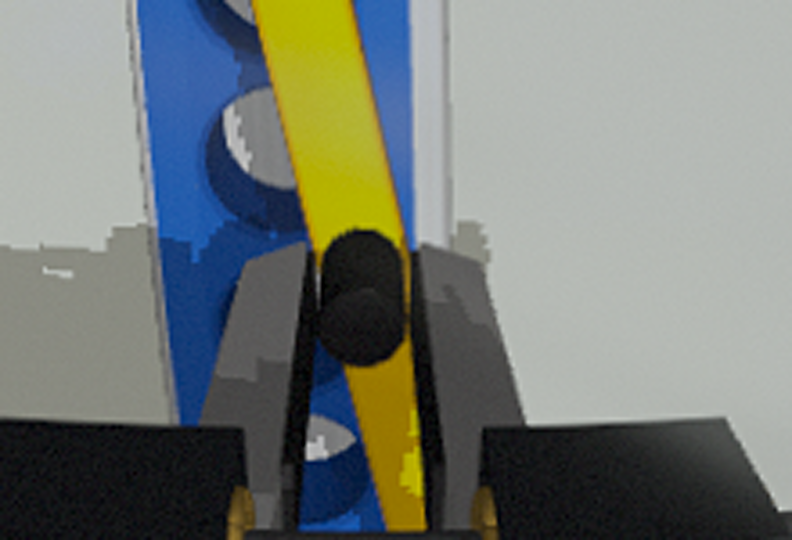

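Emit:
{"name": "servo_tool", "arguments": {"rows": [[0.0103,0.0037,0,0,0,0,-1],[0.0203,0.0084,0,0,0,0,-1],[0.0297,0.0141,0,0,0,0,-1],[0.0385,0.0207,0,0,0,0,-1],[0.0466,0.0281,0,0,0,0,-1],[0.0539,0.0363,0,0,0,0,-1],[0.0603,0.0452,0,0,0,0,-1],[0.0659,0.0547,0,0,0,0,-1]], "newtons": 8}}

```text
time_s: 7.82
ee_pos: [0.65, 0.0587, 0.0923]
eef_rot: [-3.14, -0.0, 1.646]
force: [-1.8, -0.5, 2.2]
grip_width: 0.0155
```

Emit:
{"name": "servo_tool", "arguments": {"rows": [[0.0055,0.011,0,0,0,0,-1],[0.0089,0.022,0,0,0,0,-1],[0.0115,0.033,0,0,0,0,-1],[0.012,0.044,0,0,0,0,-1],[0.0125,0.055,0,0,0,0,-1],[0.0115,0.066,0,0,0,0,-1],[0.009,0.077,0,0,0,0,-1],[0.0074,0.0833,0,0,0,0,-1]]}}

```text
time_s: 8.48
ee_pos: [0.6555, 0.1431, 0.0921]
eef_rot: [-3.135, 0.001, 1.647]
force: [-14.3, -8.8, 7.2]
grip_width: 0.0187
```

Emit:
{"name": "servo_tool", "arguments": {"rows": [[0,0,0,0,0,0,0],[0,0,0,0,0,0,0],[0,0,0,0,0,0,0],[0,0,0.03,0,0,0,0],[-0.02,0.01,0.07,0,0,0,0.5],[-0.05,0.02,0.11,0,0,0,1],[-0.08,0.03,0.15,0,0,0,1],[-0.11,0.04,0.18,0,0,0,1]]}}

```text
time_s: 9.15
ee_pos: [0.5609, 0.1778, 0.2562]
eef_rot: [-3.136, 0.0, 1.646]
force: [0.4, 1.1, 0.8]
grip_width: 0.0685
```

Run:
```python
from h import *
P,o=wrist('w5.png',[('bar_knob',.142),('bottle_green',0),('bottle_red',0),('bottle_blue',0),('cross_hole',.114)])
C=wcloud(P,o)
im=P['image'].astype(int)
y=(im[...,0]>120)&(im[...,2]<90)&(im[...,1]>90)&(C[...,2]>.08)&(C[...,2]<.14)
print(y.sum(),cv2.minAreaRect((C[y][:,:2]*1000).astype(np.float32)),np.median(C[y][:,2]))
np.savez('c.npz',C=C,im=P['image'])
```

```text
t 9.15 p [0.5609 0.1778 0.2562] r [-3.1364e+00  5.0000e-04  1.6463e+00] F [0.4 1.1 0.8] w 0.0685 q [0.24 0.35 1.27 0.   1.53 0.17]
bar_knob 0.74 [336. 206.] -> [0.6537 0.1488 0.142 ]
bottle_green 0.6 [267. 109.] -> [0.5649 0.2521 0.    ]
bottle_red 0.95 [264.  43.] -> [0.5522 0.3568 0.    ]
bottle_blue 0.88 [193.  41.] -> [0.4402 0.3552 0.    ]
cross_hole 0.9 [437. 200.] -> [0.8151 0.1574 0.114 ]
2331 ((675.66748046875, 159.9685821533203), (244.02294921875, 20.79327964782715), 21.917268753051758) 0.11248016097513747
```

View pics/w5.png

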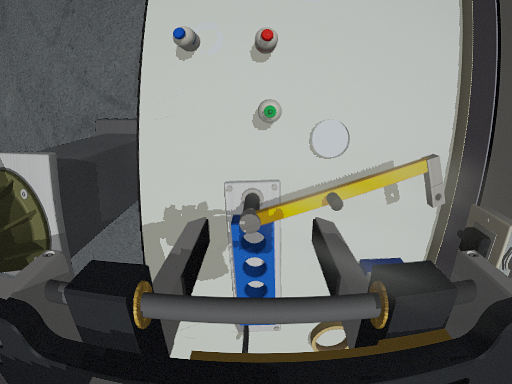

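```bash
cat >> h.py <<'E'
def capfind(P,C):
    im=P['image'].astype(int);r,g,b=im[...,0],im[...,1],im[...,2]
    ms={'red':(r>120)&(g<80)&(b<80),'green':(g>80)&(r<60)&(g>b+20),'blue':(b>100)&(r<70)}
    for n,m in ms.items():
        m=m&(C[...,2]>.06)&(C[...,2]<.1)&(C[...,1]>.1)
        k=C[m]
        if len(k): 
            t=k[k[:,2]>np.percentile(k[:,2],95)-.006]
            print(n,len(k),np.round(np.median(k,0),4),'mid',np.round((k.min(0)+k.max(0))/2,4),'top',np.round(t.mean(0),4), 'zmax',round(k[:,2].max(),4))
def bodyfind(C,c,rad,z0=.008,z1=.045):
    k=C.reshape(-1,3);k=k[(np.hypot(*(k[:,:2]-c).T)<.045)&(k[:,2]>z0)&(k[:,2]<z1)]
    if len(k)<15: return None
    from scipy.optimize import least_squares
    s=least_squares(lambda p:np.hypot(*(k[:,:2]-p).T)-rad,c,loss='soft_l1',f_scale=.002)
    return s.x,len(k),np.sqrt(np.mean(s.fun**2))
E
python3 - <<'E'
from h import *
o=st();P=cams.camera('wrist');C=wcloud(P,o);S=cams.camera('side');CS=cloud(S);T=cams.camera('top');CT=cloud(T)
for p,c in((P,C),(S,CS),(T,CT)): capfind(p,c);print()
for n,c,r in [('g',(.563,.24),.017),('r',(.549,.356),.0165),('b',(.436,.355),.016)]:
    print(n,[bodyfind(x,c,r) for x in (C,CS,CT)])
E
```

```text
t 9.45 p [0.5618 0.1774 0.2529] r [-3.1333e+00  1.1000e-03  1.6466e+00] F [ 0.4 -1.2 -0. ] w 0.0917 q [0.24 0.35 1.27 0.   1.53 0.17]
red 92 [0.556  0.3554 0.0703] mid [0.5555 0.3558 0.069 ] top [0.556  0.3554 0.0704] zmax 0.0725
green 105 [0.5674 0.2506 0.072 ] mid [0.5673 0.2508 0.0722] top [0.5677 0.251  0.0803] zmax 0.0836
blue 88 [0.4361 0.3549 0.0685] mid [0.4357 0.354  0.068 ] top [0.4359 0.3545 0.0685] zmax 0.0715

red 18 [0.5535 0.3592 0.0699] mid [0.5538 0.358  0.0693] top [0.5539 0.3582 0.0693] zmax 0.0721
green 10 [0.5656 0.2557 0.0697] mid [0.5661 0.2545 0.0725] top [0.5645 0.2533 0.0741] zmax 0.0782
blue 24 [0.4349 0.3576 0.0675] mid [0.4831 0.2357 0.0783] top [0.4513 0.3162 0.0699] zmax 0.0966


g [None, (array([0.56603546, 0.24902963]), 143, np.float64(0.0015266897287800282)), (array([0.56854167, 0.25093705]), 47, np.float64(0.005555289146381627))]
r [(array([0.554852  , 0.35568391]), 99, np.float64(0.00041543452897488316)), (array([0.55336182, 0.35376332]), 159, np.float64(0.0013746284184007196)), None]
b [(array([0.43603296, 0.35443716]), 166, np.float64(0.0006382156833656122)), (array([0.43486969, 0.35235072]), 161, np.float64(0.0013898551960267892)), None]
```

Emit:
{"name": "servo_tool", "arguments": {"rows": [[0.005,0.035,0,0,0,0.02,0.3],[0.005,0.073,0,0,0,0.035,0.3],[0.005,0.073,-0.04,0,0,0.035,0.3],[0.005,0.073,-0.08,0,0,0.035,0.3],[0.005,0.073,-0.12,0,0,0.035,0.3],[0.005,0.073,-0.15,0,0,0.035,0.3],[0.005,0.073,-0.17,0,0,0.035,0.3],[0.005,0.073,-0.18,0,0,0.035,0.3]], "newtons": 15}}

```text
time_s: 10.27
ee_pos: [0.5654, 0.2495, 0.0686]
eef_rot: [-3.127, 0.003, 1.681]
force: [0.5, 0.5, 0.4]
grip_width: 0.0611
```

```bash
cat >> h.py <<'E'
def tips(P,C,o):
    # finger tip measure in tool frame
    Rt=R.from_euler('xyz',o['eef_rot']).as_matrix(); t=(C.reshape(-1,3)-o['ee_pos'])@Rt
    w=o['grip_width']/2
    for s in (-1,1):
        k=t[(abs(t[:,0])<.014)&(s*t[:,1]>w-.004)&(s*t[:,1]<w+.016)&(t[:,2]<-.015)&(t[:,2]>-.08)]
        if len(k): print('tip',s,np.round([np.percentile(k[:,2],98),s*np.min(s*k[:,1]),k[:,0].max(),k[:,0].min()],4),len(k))
E
python3 - <<'E'
from h import *
P,o=wrist('w6.png',[('bottle_green',0)]);C=wcloud(P,o);tips(P,C,o);capfind(P,C)
im=P['image'][130:300,150:390,::-1];cv2.imwrite('pics/w6z.png',cv2.resize(im,None,fx=3.3,fy=3.3,interpolation=cv2.INTER_CUBIC))
E
```

```text
t 10.27 p [0.5654 0.2495 0.0686] r [-3.1273e+00  2.5000e-03  1.6811e+00] F [0.5 0.5 0.4] w 0.0611 q [0.36 0.56 1.41 0.   1.19 0.25]
bottle_green 0.85 [263. 184.] -> [0.5674 0.2537 0.    ]
tip -1 [-0.035  -0.0295  0.0103 -0.0086] 1064
tip 1 [-0.0346  0.0306  0.0103 -0.0083] 1064
red 338 [0.556  0.3556 0.0704] mid [0.556  0.3553 0.0692] top [0.556  0.3556 0.0703] zmax 0.0723
green 325 [0.5675 0.2526 0.0719] mid [0.5673 0.2509 0.0721] top [0.568  0.2517 0.0808] zmax 0.0837
blue 250 [0.4358 0.3551 0.0685] mid [0.4958 0.2368 0.0711] top [0.4363 0.3539 0.0684] zmax 0.0806
```

View pics/w6z.png

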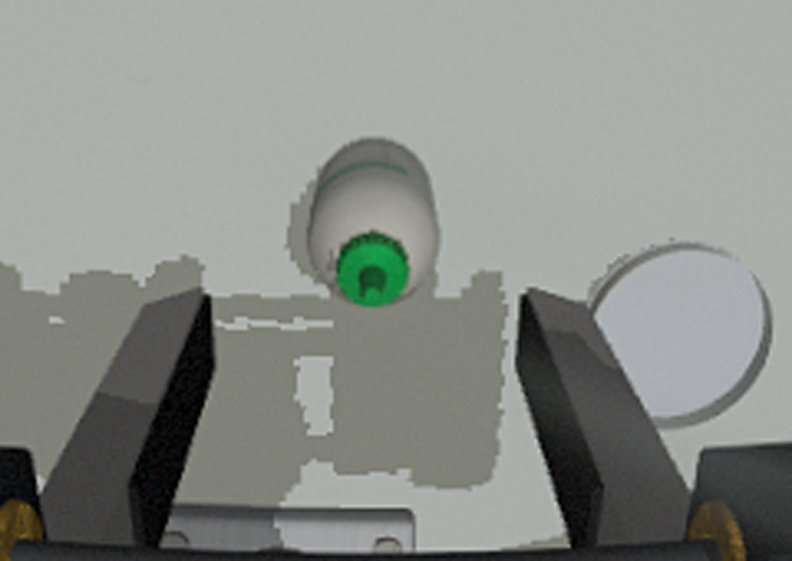

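Emit:
{"name": "servo_tool", "arguments": {"rows": [[0.001,0.001,-0.02,0.001,-0.007,0,0.3],[0.0015,0.002,-0.04,0.0016,-0.014,0,0.3],[0.0015,0.002,-0.06,0.0016,-0.014,0,0.3],[0.0015,0.002,-0.071,0.0016,-0.014,0,0.3],[0.0015,0.002,-0.071,0.0016,-0.014,0,0.3],[0.0015,0.002,-0.071,0.0016,-0.014,0,-1],[0.0015,0.002,-0.071,0.0016,-0.014,0,-1],[0.0015,0.002,-0.071,0.0016,-0.014,0,-1]]}}

```text
time_s: 11.03
ee_pos: [0.5686, 0.2522, 0.0015]
eef_rot: [3.137, 0.001, 1.681]
force: [0.4, 0.4, -0.3]
grip_width: 0.0444
```

Emit:
{"name": "servo_tool", "arguments": {"rows": [[0,0,0,0,0,0,-1],[0,0,0,0,0,0,-1],[0,0,0.01,0,0,0,-1],[0,0,0.04,0,0,0,-1],[0,0,0.08,0,0,0,-1],[0,0,0.12,0,0,0,-1],[0,0,0.155,0,0,0,-1],[0,0,0.165,0,0,0,-1]]}}

```text
time_s: 11.7
ee_pos: [0.5701, 0.2528, 0.1738]
eef_rot: [3.129, -0.001, 1.681]
force: [0.4, -0.6, -0.4]
grip_width: 0.0319
```

```bash
cat >> h.py <<'E'
def level(o,yaw):
    d=R.from_euler('xyz',[np.pi,0,yaw])*R.from_euler('xyz',o['eef_rot']).inv(); print('rotvec to level',np.round(d.as_rotvec(),4))
RC=np.array([.566,-.020]);RY=.1086
def rk(x,y): c,s=np.cos(RY),np.sin(RY); return RC+np.array([c*x-s*y,s*x+c*y])
E
python3 - <<'E'
from h import *
P,o=wrist('w7.png',[('bottle_green',0)]);C=wcloud(P,o);level(o,1.679)
for i,y in enumerate((-.069,-.023,.023,.069)): print(i,np.round(rk(0,y),4),np.round(rk(0,y)-o['ee_pos'][:2],4))
for u in range(235,300,8): print(u,[np.round(C[v,u],3).tolist() for v in (190,200,210)])
im=P['image'][130:300,150:390,::-1];cv2.imwrite('pics/w7z.png',cv2.resize(im,None,fx=3.3,fy=3.3,interpolation=cv2.INTER_CUBIC))
E
```

```text
t 11.7 p [0.5701 0.2528 0.1738] r [ 3.1290e+00 -8.0000e-04  1.6811e+00] F [ 0.4 -0.6 -0.4] w 0.0319 q [ 0.36  0.46  1.31 -0.    1.37  0.25]
bottle_green 0.67 [261. 212.] -> [0.5812 0.1894 0.    ]
rotvec to level [-0.0022  0.0124 -0.0021]
0 [ 0.5735 -0.0886] [ 0.0033 -0.3414]
1 [ 0.5685 -0.0429] [-0.0017 -0.2957]
2 [0.5635 0.0029] [-0.0066 -0.2499]
3 [0.5585 0.0486] [-0.0116 -0.2042]
235 [[0.542, 0.217, -0.0], [0.544, 0.203, 0.001], [0.545, 0.189, 0.001]]
243 [[0.553, 0.218, -0.001], [0.554, 0.203, -0.001], [0.558, 0.262, 0.197]]
251 [[0.564, 0.22, 0.001], [0.562, 0.267, 0.188], [0.563, 0.266, 0.206]]
259 [[0.575, 0.22, 0.0], [0.568, 0.269, 0.191], [0.568, 0.267, 0.208]]
267 [[0.585, 0.222, 0.002], [0.574, 0.268, 0.187], [0.573, 0.268, 0.209]]
275 [[0.596, 0.223, 0.002], [0.598, 0.209, 0.002], [0.579, 0.266, 0.2]]
283 [[0.607, 0.224, 0.001], [0.609, 0.21, 0.001], [0.611, 0.195, -0.0]]
291 [[0.618, 0.225, -0.0], [0.62, 0.211, 0.001], [0.622, 0.196, 0.0]]
299 [[0.629, 0.226, -0.0], [0.631, 0.212, 0.001], [0.633, 0.198, 0.001]]
```

View pics/w7z.png

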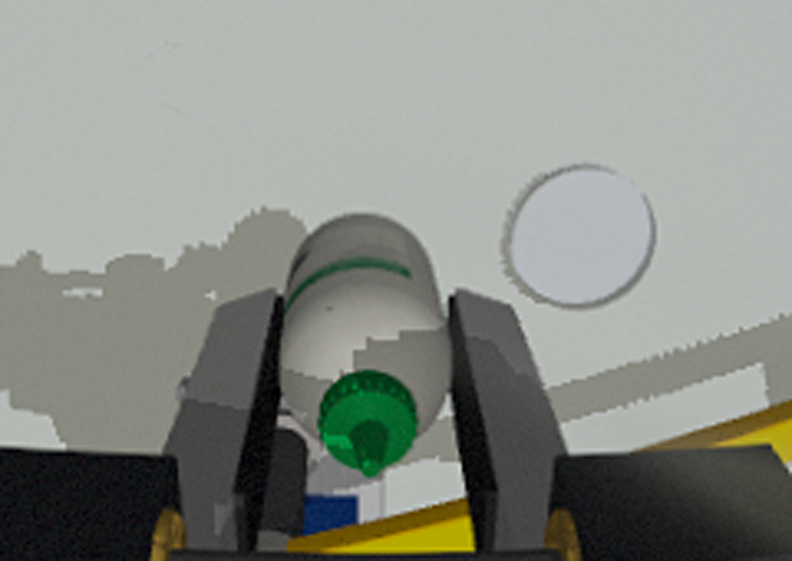

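Emit:
{"name": "servo_tool", "arguments": {"rows": [[0,-0.03,0,0,0.006,0,-1],[0,-0.07,0,-0.002,0.012,0,-1],[0.001,-0.11,0,-0.002,0.012,0,-1],[0.001,-0.15,0,-0.002,0.012,0,-1],[0.001,-0.19,0,-0.002,0.012,0,-1],[0.002,-0.23,0,-0.002,0.012,0,-1],[0.002,-0.27,0,-0.002,0.012,0,-1],[0.003,-0.3,0,-0.002,0.012,0,-1]]}}

```text
time_s: 12.47
ee_pos: [0.571, -0.0503, 0.1674]
eef_rot: [-3.135, 0.0, 1.68]
force: [0.7, 0.1, -1.9]
grip_width: 0.0324
```

Emit:
{"name": "servo_tool", "arguments": {"rows": [[0,-0.015,0,0,0,0,-1],[0,-0.03,-0.02,0,0,0,-1],[0,-0.04,-0.04,0,0,0,-1],[0,-0.04,-0.06,0,0,0,-1],[0,-0.04,-0.08,0,0,0,-1],[0,-0.04,-0.09,0,0,0,-1],[0,-0.04,-0.09,0,0,0,-1],[0,-0.04,-0.09,0,0,0,-1]]}}

```text
time_s: 13.13
ee_pos: [0.5707, -0.0901, 0.0769]
eef_rot: [-3.133, -0.0, 1.68]
force: [-0.0, -0.1, -0.8]
grip_width: 0.0323
```

```bash
cat >> h.py <<'E'
def held(C,o,rad,zmin=-.06,zmax=.01):
    Rt=R.from_euler('xyz',o['eef_rot']).as_matrix(); t=(C.reshape(-1,3)-o['ee_pos'])@Rt
    k=t[(t[:,2]>-.05)&(t[:,2]<-.005)&(abs(t[:,1])<o['grip_width']/2-.001)&(t[:,0]>0)&(t[:,0]<.03)]
    print('held pts',len(k)); 
    if len(k)<20: return
    print('z range',np.round([k[:,2].min(),k[:,2].max()],4))
    for z in np.arange(-.045,0,.005):
        q=k[(k[:,2]>z)&(k[:,2]<z+.005)]
        if len(q)>8:
            from scipy.optimize import least_squares
            s=least_squares(lambda p:np.hypot(q[:,0]-p[0],q[:,1]-p[1])-rad,[0,0],loss='soft_l1',f_scale=.001); print(round(z,3),len(q),'front x',round(q[:,0].max(),4),'ctr',np.round(s.x,4))
E
python3 - <<'E'
from h import *
P,o=wrist('w8.png',[('bore0',.05)]);C=wcloud(P,o);level(o,1.679);held(C,o,.017);tips(P,C,o)
print(np.round(rk(0,-.069)-o['ee_pos'][:2],4))
im=P['image'][:300,130:400,::-1];cv2.imwrite('pics/w8z.png',cv2.resize(im,None,fx=2,fy=2,interpolation=cv2.INTER_CUBIC))
E
```

```text
t 13.13 p [ 0.5707 -0.0901  0.0769] r [-3.1335e+00 -2.0000e-04  1.6802e+00] F [-0.  -0.1 -0.8] w 0.0323 q [-0.22  0.46  1.54 -0.    1.15 -0.33]
bore0 0.71 [266. 202.] -> [ 0.5755 -0.0904  0.05  ]
bore0 0.68 [265.  88.] -> [0.5643 0.0035 0.05  ]
bore0 0.65 [267.  33.] -> [0.5611 0.0486 0.05  ]
bore0 0.56 [264. 149.] -> [ 0.5689 -0.0456  0.05  ]
rotvec to level [ 0.0007 -0.0081 -0.0012]
held pts 1170
z range [-0.05  -0.005]
-0.045 155 front x 0.0154 ctr [-0.002   0.0005]
-0.04 147 front x 0.016 ctr [-0.0018  0.0004]
-0.035 127 front x 0.0157 ctr [-0.0015  0.0002]
-0.03 113 front x 0.0161 ctr [-0.0014  0.0001]
-0.025 99 front x 0.0159 ctr [-0.0013 -0.    ]
-0.02 100 front x 0.0161 ctr [-0.0013 -0.0001]
-0.015 85 front x 0.0162 ctr [-0.0012 -0.0002]
-0.01 77 front x 0.016 ctr [-0.0014 -0.0002]
tip -1 [-0.0237 -0.0122  0.0105 -0.0086] 1063
tip 1 [-0.027   0.0122  0.0106 -0.01  ] 1118
[0.0028 0.0015]
```

View pics/w8z.png

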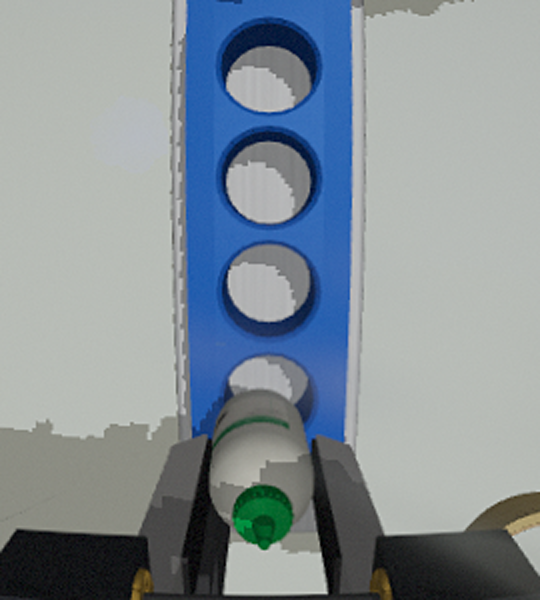

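```bash
cat >> h.py <<'E'
def bores(P,C):
    im=P['image'].astype(int); top=(abs(C[...,2]-.0505)<.004)&(im[...,2]>im[...,0]+25)
    from scipy.optimize import least_squares
    k=C[top][:,:2]
    res=[]
    for y in (-.069,-.023,.023,.069):
        c=rk(0,y); q=k[np.hypot(*(k-c).T)<.032]
        if len(q)<60: print('few',y,len(q)); continue
        # inner boundary: per-angle min radius about c, iterate
        for it in range(4):
            d=q-c; a=np.arctan2(d[:,1],d[:,0]); r=np.hypot(*d.T)
            bins=((a+np.pi)/(2*np.pi)*36).astype(int); e=[]
            for b in range(36):
                m=bins==b
                if m.sum()>1: e.append(q[m][np.argmin(r[m])])
            e=np.array(e); s=least_squares(lambda p:np.hypot(*(e-p[:2]).T)-.01975,c,loss='soft_l1',f_scale=.001); c=s.x
        print('bore',y,np.round(c,4),'model',np.round(rk(0,y),4),len(e),'rms',round(np.sqrt(np.mean(s.fun**2)),4))
    r=cv2.minAreaRect((k*1000).astype(np.float32)); print(r)
E
python3 - <<'E'
from h import *
o=st();P=cams.camera('wrist');C=wcloud(P,o);bores(P,C);held(C,o,.017)
E
```

```text
t 13.23 p [ 0.5715 -0.0903  0.0783] r [-3.1362e+00  8.0000e-04  1.6802e+00] F [-0.3  0.6 -1.2] w 0.0322 q [-0.22  0.46  1.54 -0.    1.15 -0.33]
bore -0.069 [ 0.5737 -0.0885] model [ 0.5735 -0.0886] 28 rms 0.0023
bore -0.023 [ 0.5688 -0.0424] model [ 0.5685 -0.0429] 36 rms 0.0005
bore 0.023 [0.5638 0.0032] model [0.5635 0.0029] 36 rms 0.0007
bore 0.069 [0.5588 0.0488] model [0.5585 0.0486] 36 rms 0.0007
((643.9468994140625, -15.899406433105469), (192.69503784179688, 247.98658752441406), 88.0823745727539)
held pts 1156
z range [-0.05  -0.005]
-0.045 156 front x 0.0154 ctr [-0.002   0.0006]
-0.04 157 front x 0.016 ctr [-0.0018  0.0005]
-0.035 117 front x 0.0158 ctr [-0.0015  0.0003]
-0.03 115 front x 0.0159 ctr [-0.0014  0.0001]
-0.025 104 front x 0.0161 ctr [-0.0013  0.0001]
-0.02 92 front x 0.0163 ctr [-0.0012 -0.0001]
-0.015 83 front x 0.0163 ctr [-0.0012 -0.0002]
-0.01 76 front x 0.016 ctr [-0.0014 -0.0002]
```

Emit:
{"name": "servo_tool", "arguments": {"rows": [[0.0022,0.003,0,0,-0.005,0,-1],[0.0022,0.003,0,0,-0.005,0,-1],[0.0022,0.003,-0.01,0,-0.005,0,-1],[0.0022,0.003,-0.02,0,-0.005,0,-1],[0.0022,0.003,-0.03,0,-0.005,0,-1],[0.0022,0.003,-0.038,0,-0.005,0,-1],[0.0022,0.003,-0.043,0,-0.005,0,-1],[0.0022,0.003,-0.043,0,-0.005,0,-1]]}}

```text
time_s: 13.95
ee_pos: [0.573, -0.0872, 0.0338]
eef_rot: [-3.139, 0.001, 1.68]
force: [-0.3, 0.2, -0.5]
grip_width: 0.0323
```

Run:
```python
from h import *
P,o=wrist('w9.png');C=wcloud(P,o);level(o,1.679);held(C,o,.017);print(np.array([.5737,-.0872])-o['ee_pos'][:2])
im=P['image'][100:300,160:370,::-1];cv2.imwrite('pics/w9z.png',cv2.resize(im,None,fx=3,fy=3,interpolation=cv2.INTER_CUBIC))
```

```text
t 13.95 p [ 0.573  -0.0872  0.0338] r [-3.1392e+00  6.0000e-04  1.6801e+00] F [-0.3  0.2 -0.5] w 0.0323 q [-0.21  0.51  1.57 -0.    1.06 -0.32]
rotvec to level [ 0.0009 -0.0023 -0.0011]
held pts 2001
z range [-0.05   -0.0051]
-0.045 160 front x 0.0155 ctr [-0.002   0.0006]
-0.04 154 front x 0.0156 ctr [-0.0018  0.0004]
-0.035 118 front x 0.016 ctr [-0.0015  0.0002]
-0.03 109 front x 0.016 ctr [-0.0014  0.0001]
-0.025 104 front x 0.0162 ctr [-0.0013  0.    ]
-0.02 790 front x 0.03 ctr [0.0076 0.0003]
-0.015 173 front x 0.03 ctr [0.0092 0.0034]
-0.01 122 front x 0.0298 ctr [ 0.0095 -0.0035]
[ 6.81987572e-04 -3.42536458e-05]
```

View pics/w9z.png

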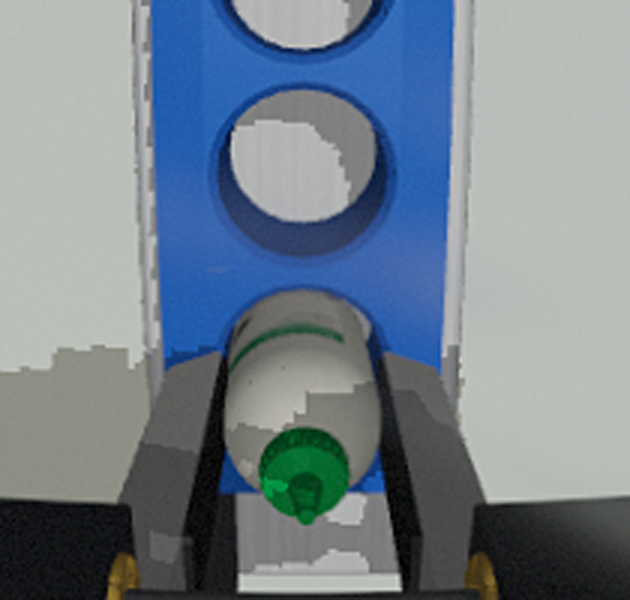

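Emit:
{"name": "servo_tool", "arguments": {"rows": [[0.0005,0,-0.005,0,-0.002,0,-1],[0.0005,0,-0.01,0,-0.002,0,-1],[0.0005,0,-0.013,0,-0.002,0,-1],[0.0005,0,-0.013,0,-0.002,0,-1],[0.0005,0,-0.013,0,-0.002,0,0],[0.0005,0,-0.013,0,-0.002,0,0.2],[0.0005,0,-0.013,0,-0.002,0,0.2],[0.0005,0,-0.013,0,-0.002,0,0.2]]}}

```text
time_s: 14.67
ee_pos: [0.5741, -0.0873, 0.022]
eef_rot: [3.14, 0.001, 1.68]
force: [0.5, 0.3, -0.2]
grip_width: 0.0542
```

Emit:
{"name": "servo_tool", "arguments": {"rows": [[0,0,0.01,0,0,0,0.2],[0,0,0.03,0,0,0,0.3],[0,0,0.06,0,0,0,0.3],[0,0,0.1,0,0,0,0.3],[0,0.02,0.13,0,0,0,0.3],[0,0.05,0.15,0,0,0,0.3],[0,0.085,0.15,0,0,0,0.3],[0,0.1,0.15,0,0,0,0.3]]}}

```text
time_s: 15.33
ee_pos: [0.5745, 0.0157, 0.1747]
eef_rot: [3.137, 0.001, 1.681]
force: [0.3, 0.2, -0.7]
grip_width: 0.061
```

Run:
```python
from h import *
P,o=wrist('w10.png');C=wcloud(P,o);level(o,1.679)
m=(np.hypot(C[...,0]-.5737,C[...,1]+.0885)<.02)
k=C[m];print(k[:,2].max()); 
S=cams.camera('side');CS=cloud(S);capfind(S,CS);im=S['image'][140:320,170:360,::-1];cv2.imwrite('pics/s10.png',cv2.resize(im,None,fx=3.3,fy=3.3,interpolation=cv2.INTER_CUBIC))
for n,c,r in [('r',(.555,.356),.0165),('b',(.436,.355),.016)]: print(n,[bodyfind(x,c,r) for x in (C,CS)])
capfind(P,C)
```

```text
t 15.33 p [0.5745 0.0157 0.1747] r [3.1367e+00 1.4000e-03 1.6814e+00] F [ 0.3  0.2 -0.7] w 0.061 q [-0.04  0.35  1.45 -0.    1.33 -0.15]
rotvec to level [ 0.0009  0.005  -0.0024]
0.09634751602793772
red 17 [0.5546 0.3568 0.0693] mid [0.5542 0.3586 0.0685] top [0.5543 0.3583 0.0692] zmax 0.0717
blue 24 [0.4352 0.3578 0.0682] mid [0.4835 0.2358 0.0772] top [0.453  0.3112 0.0707] zmax 0.0943
r [None, (array([0.55331024, 0.35377371]), 155, np.float64(0.0013314696830972865))]
b [None, (array([0.43492268, 0.35210698]), 153, np.float64(0.0011970130091753402))]
```

View pics/w10.png

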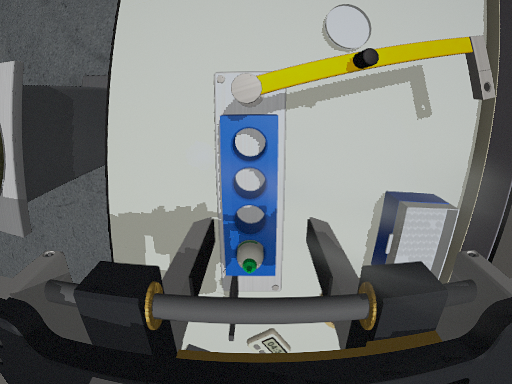

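View pics/s10.png

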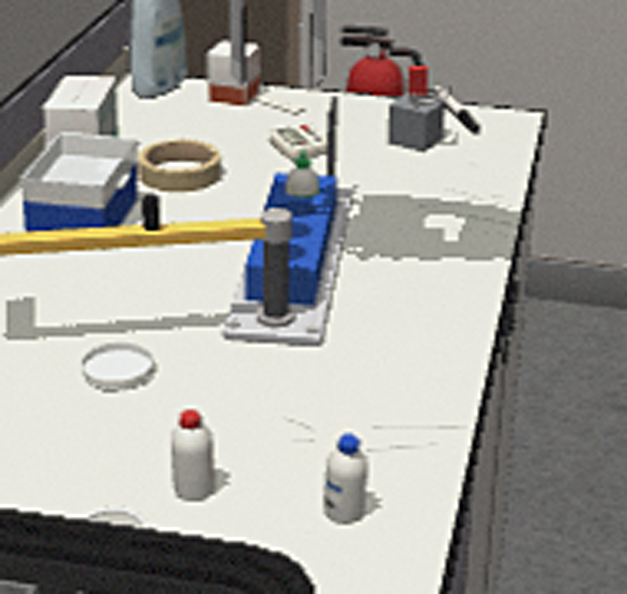

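Emit:
{"name": "servo_tool", "arguments": {"rows": [[-0.002,0.035,0.005,0,0.003,0,0.3],[-0.004,0.075,0.005,0,0.005,0,0.3],[-0.007,0.115,0.005,0,0.005,0,0.3],[-0.01,0.155,0.005,0,0.005,0,0.3],[-0.012,0.195,0.005,0,0.005,0,0.3],[-0.015,0.235,0,0,0.005,0,0.3],[-0.018,0.275,-0.01,0,0.005,0,0.3],[-0.0195,0.31,-0.02,0,0.005,0,0.3]]}}

```text
time_s: 16.1
ee_pos: [0.5547, 0.3263, 0.1537]
eef_rot: [-3.14, 0.001, 1.683]
force: [0.3, 0.2, 0.4]
grip_width: 0.0608
```

Emit:
{"name": "servo_tool", "arguments": {"rows": [[0,0.015,-0.02,0,0,0,0.3],[0,0.03,-0.05,0,0,0,0.3],[0,0.03,-0.08,0,0,0,0.3],[0,0.03,-0.09,0,0,0,0.3],[0,0.03,-0.095,0,0,0,0.3],[0,0.03,-0.095,0,0,0,0.3],[0,0.03,-0.095,0,0,0,0.3],[0,0.03,-0.095,0,0,0,0.3]]}}

```text
time_s: 16.77
ee_pos: [0.5557, 0.3562, 0.0609]
eef_rot: [3.14, -0.001, 1.682]
force: [-0.3, -0.5, 0.3]
grip_width: 0.0612
```

Run:
```python
from h import *
P,o=wrist('w11.png');C=wcloud(P,o);level(o,1.679);capfind(P,C)
for n,c,r in [('r',(.555,.356),.0165),('b',(.436,.355),.016)]: print(n,bodyfind(C,c,r))
im=P['image'][130:300,150:390,::-1];cv2.imwrite('pics/w11z.png',cv2.resize(im,None,fx=3.3,fy=3.3,interpolation=cv2.INTER_CUBIC))
```

```text
t 16.77 p [0.5557 0.3562 0.0609] r [ 3.1404e+00 -6.0000e-04  1.6822e+00] F [-0.3 -0.5  0.3] w 0.0612 q [0.51 0.64 1.29 0.   1.21 0.4 ]
rotvec to level [-0.0007  0.0011 -0.0032]
red 309 [0.5558 0.3562 0.0702] mid [0.5557 0.3556 0.0694] top [0.5558 0.3562 0.0702] zmax 0.0721
blue 241 [0.4359 0.3557 0.0685] mid [0.4349 0.3554 0.0674] top [0.4356 0.3557 0.0683] zmax 0.0705
r (array([0.55492768, 0.35545504]), 388, np.float64(0.0002287678132299376))
b (array([0.43592258, 0.35384348]), 608, np.float64(0.000543079597554139))
```

View pics/w11z.png

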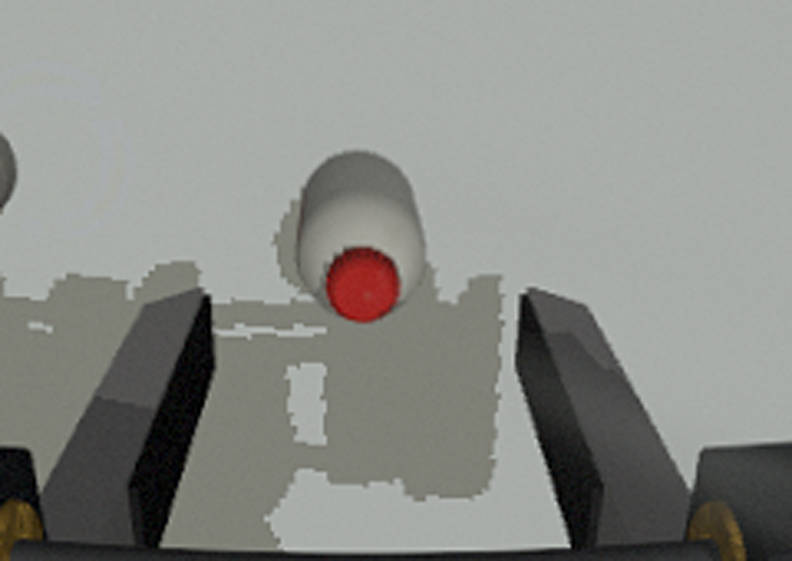

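Emit:
{"name": "servo_tool", "arguments": {"rows": [[0,0,-0.02,0,0,0,0.3],[-0.0005,-0.0005,-0.04,0,0,0,0.3],[-0.0005,-0.0005,-0.055,0,0,0,0.3],[-0.0005,-0.0005,-0.063,0,0,0,0.3],[-0.0005,-0.0005,-0.063,0,0,0,0.3],[-0.0005,-0.0005,-0.063,0,0,0,-1],[-0.0005,-0.0005,-0.063,0,0,0,-1],[-0.0005,-0.0005,-0.063,0,0,0,-1]]}}

```text
time_s: 17.48
ee_pos: [0.5557, 0.3561, -0.001]
eef_rot: [3.139, -0.001, 1.682]
force: [0.6, -0.5, -0.1]
grip_width: 0.045
```

Emit:
{"name": "servo_tool", "arguments": {"rows": [[0,0,0,0,0,0,-1],[0,0,0,0,0,0,-1],[0,0,0.02,0,0,0,-1],[0,0,0.06,0,0,0,-1],[0,0,0.1,0,0,0,-1],[0,0,0.14,0,0,0,-1],[0,-0.01,0.165,0,0,0,-1],[0,-0.03,0.17,0,0,0,-1]]}}

```text
time_s: 18.15
ee_pos: [0.5569, 0.328, 0.175]
eef_rot: [3.131, -0.004, 1.684]
force: [-0.2, 0.2, -0.9]
grip_width: 0.0312
```

Emit:
{"name": "servo_tool", "arguments": {"rows": [[0,-0.04,0,0,0,0,-1],[0.002,-0.08,0,0,0,0,-1],[0.004,-0.12,0,0,0,0,-1],[0.006,-0.16,0,0,0,0,-1],[0.008,-0.2,0,0,0,0,-1],[0.01,-0.24,0,0,0,0,-1],[0.012,-0.28,0,0,0,0,-1],[0.013,-0.32,0,0,0,0,-1]]}}

```text
time_s: 18.82
ee_pos: [0.5696, 0.0061, 0.1754]
eef_rot: [3.131, -0.004, 1.684]
force: [0.4, -0.8, -1.1]
grip_width: 0.031
```

Run:
```python
from h import *
o=st();level(o,1.679);print(np.round(rk(0,-.023)-o['ee_pos'][:2],4))
```

```text
t 18.82 p [0.5696 0.0061 0.1754] r [ 3.1306 -0.0044  1.6844] F [ 0.4 -0.8 -1.1] w 0.031 q [-0.06  0.34  1.47  0.01  1.33 -0.17]
rotvec to level [-0.0056  0.0104 -0.0054]
[-0.0011 -0.049 ]
```

Emit:
{"name": "servo_tool", "arguments": {"rows": [[0,-0.015,-0.01,-0.003,0.005,0,-1],[-0.001,-0.03,-0.02,-0.0056,0.01,-0.005,-1],[-0.001,-0.048,-0.04,-0.0056,0.01,-0.005,-1],[-0.001,-0.048,-0.06,-0.0056,0.01,-0.005,-1],[-0.001,-0.048,-0.08,-0.0056,0.01,-0.005,-1],[-0.001,-0.048,-0.095,-0.0056,0.01,-0.005,-1],[-0.001,-0.048,-0.1,-0.0056,0.01,-0.005,-1],[-0.001,-0.048,-0.1,-0.0056,0.01,-0.005,-1]]}}

```text
time_s: 19.48
ee_pos: [0.5679, -0.0414, 0.0741]
eef_rot: [-3.139, -0.001, 1.68]
force: [-0.5, 0.6, -0.7]
grip_width: 0.0313
```

Run:
```python
from h import *
P,o=wrist('w12.png');C=wcloud(P,o);level(o,1.679);held(C,o,.0165);bores(P,C)
print(np.round(rk(0,-.023)-o['ee_pos'][:2],4))
```

```text
t 19.48 p [ 0.5679 -0.0414  0.0741] r [-3.1395e+00 -6.0000e-04  1.6799e+00] F [-0.5  0.6 -0.7] w 0.0313 q [-0.14  0.44  1.57  0.    1.13 -0.25]
rotvec to level [-0.0003 -0.0022 -0.0009]
held pts 1052
z range [-0.05   -0.0051]
-0.045 139 front x 0.0162 ctr [-0.0006  0.0009]
-0.04 117 front x 0.0163 ctr [-0.0006  0.0008]
-0.035 104 front x 0.0163 ctr [-0.0006  0.0006]
-0.03 107 front x 0.0162 ctr [-0.0006  0.0004]
-0.025 93 front x 0.0162 ctr [-0.0007  0.0003]
-0.02 92 front x 0.0164 ctr [-0.0007  0.0001]
-0.015 77 front x 0.0159 ctr [-0.0007 -0.0001]
-0.01 81 front x 0.0161 ctr [-0.0007 -0.0002]
bore -0.069 [ 0.574  -0.0931] model [ 0.5735 -0.0886] 23 rms 0.0023
bore -0.023 [ 0.5689 -0.0427] model [ 0.5685 -0.0429] 26 rms 0.0013
bore 0.023 [0.5639 0.0036] model [0.5635 0.0029] 36 rms 0.0005
bore 0.069 [0.5588 0.0491] model [0.5585 0.0486] 36 rms 0.0007
((684.7982177734375, -13.484535217285156), (316.0299072265625, 209.28317260742188), 2.783677816390991)
[ 0.0006 -0.0015]
```

Emit:
{"name": "servo_tool", "arguments": {"rows": [[0.001,-0.0006,0,0,-0.002,0,-1],[0.001,-0.0006,-0.01,0,-0.002,0,-1],[0.001,-0.0006,-0.02,0,-0.002,0,-1],[0.001,-0.0006,-0.03,0,-0.002,0,-1],[0.001,-0.0006,-0.04,0,-0.002,0,-1],[0.001,-0.0006,-0.048,0,-0.002,0,-1],[0.001,-0.0006,-0.053,0,-0.002,0,-1],[0.001,-0.0006,-0.053,0,-0.002,0,-1]]}}

```text
time_s: 20.2
ee_pos: [0.5689, -0.042, 0.0209]
eef_rot: [-3.141, -0.0, 1.68]
force: [-0.3, -0.2, -0.0]
grip_width: 0.0311
```

Emit:
{"name": "servo_tool", "arguments": {"rows": [[0,0,0,0,0,0,0.1],[0,0,0,0,0,0,0.2],[0,0,0,0,0,0,0.2],[0,0,0.01,0,0,0,0.2],[0,0,0.04,0,0,0,0.3],[0,0,0.08,0,0,0,0.3],[0,0,0.12,0,0,0,0.3],[0,0.01,0.15,0,0,0,0.3]]}}

```text
time_s: 20.87
ee_pos: [0.5693, -0.033, 0.1755]
eef_rot: [3.138, 0.001, 1.679]
force: [0.3, 0.1, -0.6]
grip_width: 0.061
```

Run:
```python
from h import *
P,o=wrist('w13.png');C=wcloud(P,o);level(o,1.679)
for y in (-.069,-.023):
  c=rk(0,y);m=(np.hypot(C[...,0]-c[0],C[...,1]-c[1])<.02);print(np.percentile(C[m][:,2],99.5))
S=cams.camera('side');CS=cloud(S);print(bodyfind(CS,(.436,.355),.016))
im=P['image'][100:300,130:390,::-1];cv2.imwrite('pics/w13z.png',cv2.resize(im,None,fx=3,fy=3,interpolation=cv2.INTER_CUBIC))
print(np.array([.436,.3542])-o['ee_pos'][:2])
```

```text
t 20.87 p [ 0.5693 -0.033   0.1755] r [3.1383e+00 7.0000e-04 1.6787e+00] F [ 0.3  0.1 -0.6] w 0.061 q [-0.12  0.34  1.46  0.    1.33 -0.23]
rotvec to level [0.0004 0.0034 0.0003]
0.09425170189419635
0.08339924594407967
(array([0.43495566, 0.35203724]), 157, np.float64(0.001334015087694825))
[-0.133332    0.38719037]
```

View pics/w13z.png

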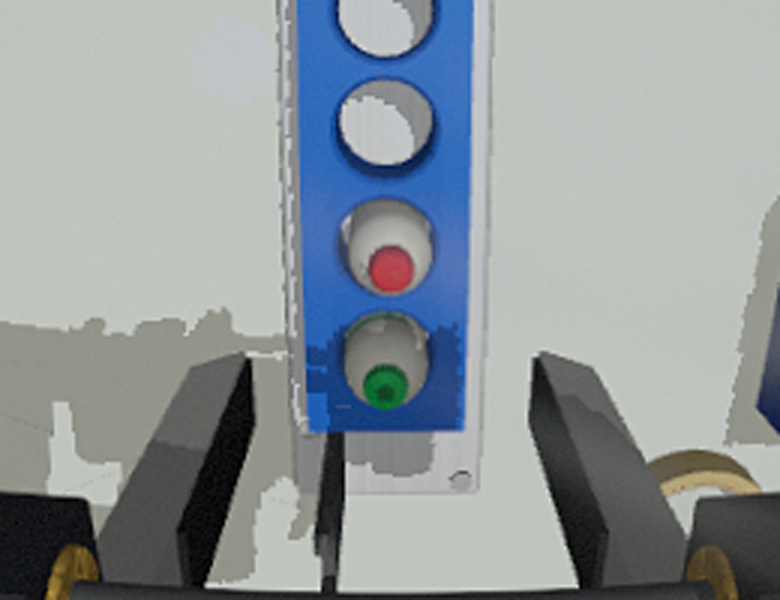

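Emit:
{"name": "servo_tool", "arguments": {"rows": [[-0.01,0.035,0.005,0,0.003,0,0.3],[-0.025,0.075,0.005,0,0.003,0,0.3],[-0.038,0.113,0.005,0,0.003,0,0.3],[-0.051,0.15,0.005,0,0.003,0,0.3],[-0.064,0.188,0.005,0,0.003,0,0.3],[-0.077,0.225,0,0,0.003,0,0.3],[-0.09,0.263,0,0,0.003,0,0.3],[-0.104,0.3,0,0,0.003,0,0.3]]}}

```text
time_s: 21.63
ee_pos: [0.4659, 0.2701, 0.1777]
eef_rot: [3.135, 0.001, 1.68]
force: [1.3, 0.2, -0.2]
grip_width: 0.0611
```

Emit:
{"name": "servo_tool", "arguments": {"rows": [[-0.013,0.035,-0.02,0,0,0,0.3],[-0.026,0.07,-0.05,0,0,0,0.3],[-0.029,0.087,-0.08,0,0,0,0.3],[-0.029,0.087,-0.1,0,0,0,0.3],[-0.029,0.087,-0.113,0,0,0,0.3],[-0.029,0.087,-0.115,0,0,0,0.3],[-0.029,0.087,-0.115,0,0,0,0.3],[-0.029,0.087,-0.115,0,0,0,0.3]]}}

```text
time_s: 22.3
ee_pos: [0.4374, 0.3571, 0.0638]
eef_rot: [3.134, 0.001, 1.68]
force: [0.1, -1.0, 1.4]
grip_width: 0.061
```

Run:
```python
from h import *
P,o=wrist('w14.png');C=wcloud(P,o);level(o,1.679);capfind(P,C)
x=bodyfind(C,(.436,.355),.016);print(x, x[0]-o['ee_pos'][:2])
im=P['image'][130:300,150:390,::-1];cv2.imwrite('pics/w14z.png',cv2.resize(im,None,fx=3.3,fy=3.3,interpolation=cv2.INTER_CUBIC))
```

```text
t 22.3 p [0.4374 0.3571 0.0638] r [3.1341e+00 8.0000e-04 1.6800e+00] F [ 0.1 -1.   1.4] w 0.061 q [ 0.62  0.44  1.6  -0.    1.1   0.52]
rotvec to level [-0.      0.0076 -0.001 ]
green 2 [0.5461 0.4972 0.0616] mid [0.5461 0.4972 0.0616] top [0.5461 0.4972 0.0616] zmax 0.062
blue 354 [0.4345 0.3564 0.0681] mid [0.4343 0.3554 0.0659] top [0.4345 0.3561 0.0679] zmax 0.07
(array([0.43635437, 0.35401365]), 342, np.float64(0.0003298727010669961)) [-0.00103556 -0.00312052]
```

View pics/w14z.png

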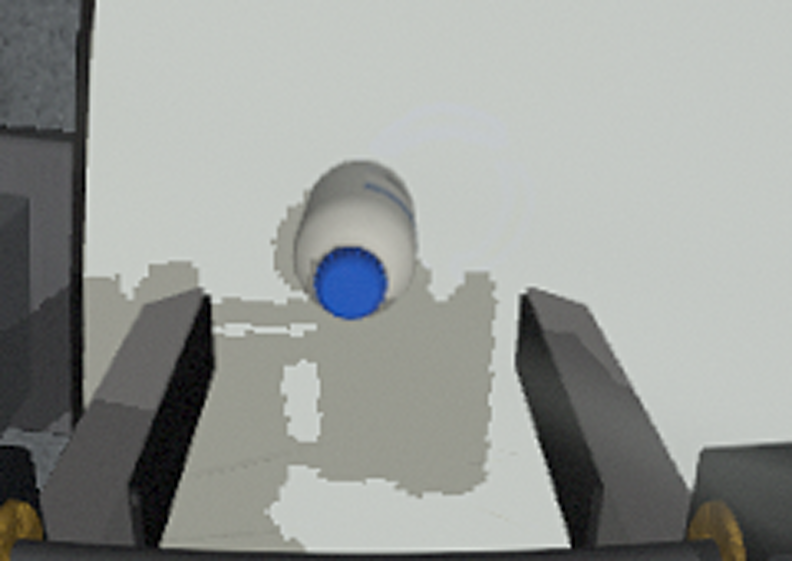

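Emit:
{"name": "servo_tool", "arguments": {"rows": [[-0.001,-0.001,-0.02,0,0.007,0,0.3],[-0.0018,-0.002,-0.04,0,0.007,0,0.3],[-0.0018,-0.002,-0.055,0,0.007,0,0.3],[-0.0018,-0.002,-0.066,0,0.007,0,0.3],[-0.0018,-0.002,-0.066,0,0.007,0,0.3],[-0.0018,-0.002,-0.066,0,0.007,0,-1],[-0.0018,-0.002,-0.066,0,0.007,0,-1],[-0.0018,-0.002,-0.066,0,0.007,0,-1]]}}

```text
time_s: 23.02
ee_pos: [0.4363, 0.3556, -0.0007]
eef_rot: [3.139, -0.001, 1.68]
force: [0.5, -0.3, 0.6]
grip_width: 0.0446
```

Emit:
{"name": "servo_tool", "arguments": {"rows": [[0,0,0,0,0,0,-1],[0,0,0,0,0,0,-1],[0,0,0.02,0,0,0,-1],[0,0,0.06,0,0,0,-1],[0,0,0.1,0,0,0,-1],[0,0,0.14,0,0,0,-1],[0,-0.01,0.165,0,0,0,-1],[0.01,-0.03,0.17,0,0,0,-1]]}}

```text
time_s: 23.68
ee_pos: [0.4468, 0.3275, 0.1748]
eef_rot: [3.132, -0.005, 1.682]
force: [0.5, -0.2, -1.0]
grip_width: 0.0301
```

Emit:
{"name": "servo_tool", "arguments": {"rows": [[0.01,-0.035,0,0,0,0,-1],[0.025,-0.07,0,0,0,0,-1],[0.04,-0.105,0,0,0,0,-1],[0.055,-0.14,0,0,0,0,-1],[0.07,-0.175,0,0,0,0,-1],[0.085,-0.21,0,0,0,0,-1],[0.1,-0.245,0,0,0,0,-1],[0.108,-0.28,0,0,0,0,-1]]}}

```text
time_s: 24.35
ee_pos: [0.5556, 0.0456, 0.175]
eef_rot: [3.132, -0.005, 1.682]
force: [-0.4, -0.5, -1.0]
grip_width: 0.0299
```

Run:
```python
from h import *
o=st();level(o,1.679);print(np.round(rk(0,.023)-o['ee_pos'][:2],4))
```

```text
t 24.35 p [0.5556 0.0456 0.175 ] r [ 3.1317 -0.0049  1.6821] F [-0.4 -0.5 -1. ] w 0.0299 q [ 0.01  0.31  1.51  0.01  1.32 -0.1 ]
rotvec to level [-0.006   0.0093 -0.0031]
[ 0.0079 -0.0427]
```

Emit:
{"name": "servo_tool", "arguments": {"rows": [[0.002,-0.015,-0.01,-0.003,0.005,0,-1],[0.005,-0.03,-0.02,-0.006,0.009,-0.003,-1],[0.008,-0.042,-0.04,-0.006,0.009,-0.003,-1],[0.008,-0.042,-0.06,-0.006,0.009,-0.003,-1],[0.008,-0.042,-0.08,-0.006,0.009,-0.003,-1],[0.008,-0.042,-0.095,-0.006,0.009,-0.003,-1],[0.008,-0.042,-0.1,-0.006,0.009,-0.003,-1],[0.008,-0.042,-0.1,-0.006,0.009,-0.003,-1]]}}

```text
time_s: 25.02
ee_pos: [0.563, 0.0036, 0.0741]
eef_rot: [-3.14, -0.0, 1.679]
force: [0.5, -0.2, -0.6]
grip_width: 0.0297
```

Run:
```python
from h import *
P,o=wrist('w15.png');C=wcloud(P,o);level(o,1.679);held(C,o,.016)
print(np.round(rk(0,.023)+.0003-o['ee_pos'][:2],4))
```

```text
t 25.02 p [0.563  0.0036 0.0741] r [-3.1400e+00 -3.0000e-04  1.6791e+00] F [ 0.5 -0.2 -0.6] w 0.0297 q [-0.06  0.43  1.59  0.    1.13 -0.17]
rotvec to level [-0.0001 -0.0016 -0.0001]
held pts 1063
z range [-0.05   -0.0051]
-0.045 142 front x 0.0137 ctr [-0.0026  0.0006]
-0.04 135 front x 0.014 ctr [-0.0025  0.0007]
-0.035 110 front x 0.014 ctr [-0.0024  0.0009]
-0.03 98 front x 0.014 ctr [-0.0024  0.0009]
-0.025 94 front x 0.0141 ctr [-0.0024  0.0009]
-0.02 87 front x 0.0138 ctr [-0.0024  0.0009]
-0.015 75 front x 0.0138 ctr [-0.0024  0.0009]
-0.01 80 front x 0.0138 ctr [-0.0025  0.0008]
[ 0.0008 -0.0005]
```

Emit:
{"name": "servo_tool", "arguments": {"rows": [[0,0.002,0,0,-0.002,0,-1],[0,0.002,-0.01,0,-0.002,0,-1],[0,0.002,-0.02,0,-0.002,0,-1],[0,0.002,-0.03,0,-0.002,0,-1],[0,0.002,-0.04,0,-0.002,0,-1],[0,0.002,-0.048,0,-0.002,0,-1],[0,0.002,-0.053,0,-0.002,0,-1],[0,0.002,-0.053,0,-0.002,0,-1]]}}

```text
time_s: 25.73
ee_pos: [0.563, 0.0056, 0.0208]
eef_rot: [3.141, -0.0, 1.679]
force: [0.4, -0.6, -1.7]
grip_width: 0.0298
```

Emit:
{"name": "servo_tool", "arguments": {"rows": [[0,0,0,0,0,0,0.1],[0,0,0,0,0,0,0.2],[0,0,0,0,0,0,0.2],[0,0,0.01,0,0,0,0.2],[0,0,0.04,0,0,0,0.3],[0,0,0.08,0,0,0,0.3],[0,0,0.12,0,0,0,0.3],[-0.01,0,0.15,0,0,0,0.3]]}}

```text
time_s: 26.4
ee_pos: [0.5541, 0.0056, 0.1753]
eef_rot: [3.138, 0.001, 1.679]
force: [-1.0, 0.6, -0.1]
grip_width: 0.0615
```

Run:
```python
from h import *
P,o=wrist('w16.png',[('bar_knob',.142)]);C=wcloud(P,o);level(o,1.679)
im=P['image'].astype(int)
y=(im[...,0]>120)&(im[...,2]<90)&(im[...,1]>90)&(C[...,2]>.08)&(C[...,2]<.14)
print(y.sum(),cv2.minAreaRect((C[y][:,:2]*1000).astype(np.float32)))
for yy in (-.069,-.023,.023):
  c=rk(0,yy);m=(np.hypot(C[...,0]-c[0],C[...,1]-c[1])<.02);print(np.percentile(C[m][:,2],99.5))
k=C[(C[...,2]>.13)&(C[...,2]<.146)&(C[...,0]>.62)&(C[...,0]<.69)&(C[...,1]>.1)];print(len(k),k.mean(0))
S=cams.camera('side');im=S['image'][140:320,170:360,::-1];cv2.imwrite('pics/s16.png',cv2.resize(im,None,fx=3.3,fy=3.3,interpolation=cv2.INTER_CUBIC))
```

```text
t 26.4 p [0.5541 0.0056 0.1753] r [3.1376e+00 6.0000e-04 1.6790e+00] F [-1.   0.6 -0.1] w 0.0615 q [-0.06  0.31  1.51  0.    1.32 -0.16]
bar_knob 0.85 [394.  51.] -> [0.656  0.1513 0.142 ]
rotvec to level [ 0.0001  0.0041 -0.    ]
3153 ((674.0774536132812, 159.27456665039062), (241.91360473632812, 17.814178466796875), 22.185348510742188)
0.09464223170629527
0.0836039674884348
0.08161194077105509
299 [0.65184149 0.15000226 0.14057777]
```

View pics/w16.png

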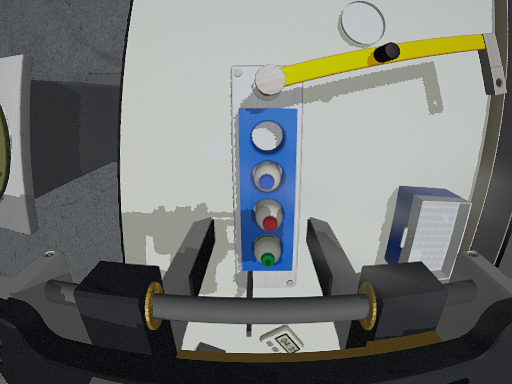

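View pics/s16.png

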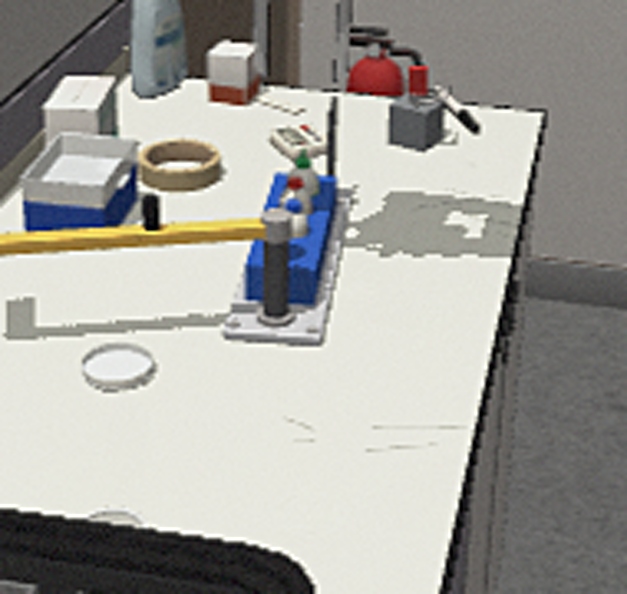

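Emit:
{"name": "servo_tool", "arguments": {"rows": [[0.02,0.03,0.01,0,0.003,0,0.2],[0.045,0.065,0.02,0,0.004,0,0.2],[0.07,0.1,0.02,0,0.004,0,0.2],[0.09,0.13,0.01,0,0.004,0,0],[0.0995,0.1445,-0.02,0,0.004,0,0],[0.0995,0.1445,-0.045,0,0.004,0,0],[0.0995,0.1445,-0.06,0,0.004,0,0],[0.0995,0.1445,-0.06,0,0.004,0,0]]}}

```text
time_s: 27.22
ee_pos: [0.6512, 0.1501, 0.1089]
eef_rot: [-3.135, 0.001, 1.68]
force: [0.6, -0.2, -0.6]
grip_width: 0.0467
```

Run:
```python
from h import *
P,o=wrist('w17.png');C=wcloud(P,o);level(o,1.679)
k=C[(C[...,2]>.138)&(C[...,2]<.147)&(C[...,0]>.63)&(C[...,0]<.68)&(C[...,1]>.13)&(C[...,1]<.17)];print(len(k),k.mean(0),k.min(0),k.max(0))
im=P['image'][130:300,150:390,::-1];cv2.imwrite('pics/w17z.png',cv2.resize(im,None,fx=3.3,fy=3.3,interpolation=cv2.INTER_CUBIC))
```

```text
t 27.22 p [0.6512 0.1501 0.1089] r [-3.1353e+00  9.0000e-04  1.6797e+00] F [ 0.6 -0.2 -0.6] w 0.0467 q [ 0.17  0.62  1.21 -0.    1.32  0.06]
rotvec to level [ 0.0016 -0.0062 -0.0007]
510 [0.65617503 0.15321235 0.14250923] [0.64607065 0.14430007 0.13812628] [0.6797759  0.16292173 0.14696777]
```

View pics/w17z.png

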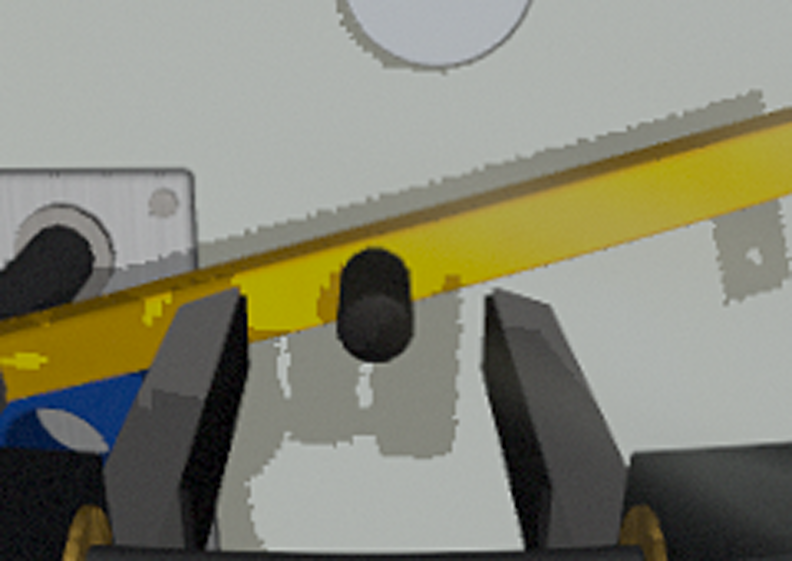

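Emit:
{"name": "servo_tool", "arguments": {"rows": [[0.003,0.0015,-0.008,0,-0.006,0,0],[0.003,0.0015,-0.0165,0,-0.006,0,0],[0.003,0.0015,-0.0165,0,-0.006,0,0],[0.003,0.0015,-0.0165,0,-0.006,0,-1],[0.003,0.0015,-0.0165,0,-0.006,0,-1],[0.003,0.0015,-0.0165,0,-0.006,0,-1],[0.003,0.0015,-0.0165,0,-0.006,0,-1],[0.003,0.0015,-0.0165,0,-0.006,0,-1]]}}

```text
time_s: 27.93
ee_pos: [0.6546, 0.1512, 0.0957]
eef_rot: [3.14, 0.002, 1.679]
force: [-25.5, -10.8, 13.5]
grip_width: 0.0171
```

Run:
```python
from h import *
o=st()
h=np.array([.5522,.1095]);d=np.array(o['ee_pos'][:2])-h;print(np.hypot(*d),np.arctan2(d[0],-d[1])-.1086)
t0=1.8496+.1086;p=np.array(o['ee_pos'][:2])
for th in list(np.arange(1.85,.0,-.105))+[0,-.02]:
  t=th+.1086; print(round(th,3),np.round(h+.11*np.array([np.sin(t),-np.cos(t)])-p,4))
```

```text
t 27.93 p [0.6546 0.1512 0.0957] r [3.1399e+00 1.7000e-03 1.6792e+00] F [-25.5 -10.8  13.5] w 0.0171 q [ 0.17  0.64  1.22 -0.    1.29  0.07]
0.11059386839795804 1.849052735883007
1.85 [-0.0006 -0.0001]
1.745 [ 0.0032 -0.011 ]
1.64 [ 0.0058 -0.0223]
1.535 [ 0.0073 -0.0337]
1.43 [ 0.0075 -0.0453]
1.325 [ 0.0065 -0.0568]
1.22 [ 0.0044 -0.0681]
1.115 [ 0.001  -0.0792]
1.01 [-0.0035 -0.0898]
0.905 [-0.0091 -0.0999]
0.8 [-0.0157 -0.1094]
0.695 [-0.0232 -0.1181]
0.59 [-0.0317 -0.126 ]
0.485 [-0.0409 -0.1329]
0.38 [-0.0508 -0.1389]
0.275 [-0.0613 -0.1437]
0.17 [-0.0722 -0.1475]
0.065 [-0.0834 -0.1501]
0 [-0.0905 -0.1511]
-0.02 [-0.0927 -0.1513]
```

Emit:
{"name": "servo_tool", "arguments": {"rows": [[0.0015,-0.006,-0.002,0,0,0,-1],[0.003,-0.011,-0.003,0,0,0,-1],[0.0058,-0.0223,-0.003,0,0,0,-1],[0.0073,-0.0337,-0.003,0,0,0,-1],[0.0075,-0.0453,-0.003,0,0,0,-1],[0.0065,-0.0568,-0.003,0,0,0,-1],[0.0044,-0.0681,-0.003,0,0,0,-1],[0.001,-0.0792,-0.003,0,0,0,-1]]}}

```text
time_s: 28.6
ee_pos: [0.6545, 0.0728, 0.094]
eef_rot: [-3.141, -0.0, 1.68]
force: [-15.5, 8.4, 13.5]
grip_width: 0.0157
```

Run:
```python
from h import *
o=st();P=cams.camera('wrist');C=wcloud(P,o);im=P['image'].astype(int)
y=(im[...,0]>120)&(im[...,2]<90)&(im[...,1]>90)&(C[...,2]>.08)&(C[...,2]<.14)
print(y.sum(),cv2.minAreaRect((C[y][:,:2]*1000).astype(np.float32)))
save(P,'w18.png')
h=np.array([.5516,.1095]);d=np.array(o['ee_pos'][:2])-h;th0=np.arctan2(d[0],-d[1])-.1086;r=np.hypot(*d);print(r,th0)
p=np.array(o['ee_pos'][:2])
for th in np.arange(1.2,-.1,-.07):
  t=th+.1086; print(round(th,3),np.round(h+r*np.array([np.sin(t),-np.cos(t)])-p,4))
```

```text
t 28.6 p [0.6545 0.0728 0.094 ] r [-3.1414e+00 -2.0000e-04  1.6798e+00] F [-15.5   8.4  13.5] w 0.0157 q [ 0.06  0.61  1.27  0.    1.27 -0.05]
5564 ((675.7919921875, 63.824317932128906), (18.625415802001953, 242.63462829589844), 69.42943572998047)
0.10923170271938473 1.1195860710209058
1.2 [0.0026 0.0084]
1.13 [0.0004 0.0011]
1.06 [-0.0024 -0.0061]
0.99 [-0.0056 -0.013 ]
0.92 [-0.0093 -0.0197]
0.85 [-0.0135 -0.0261]
0.78 [-0.0181 -0.0322]
0.71 [-0.0231 -0.0379]
0.64 [-0.0285 -0.0433]
0.57 [-0.0343 -0.0483]
0.5 [-0.0404 -0.0529]
0.43 [-0.0469 -0.0571]
0.36 [-0.0536 -0.0608]
0.29 [-0.0605 -0.064 ]
0.22 [-0.0676 -0.0667]
0.15 [-0.0749 -0.0689]
0.08 [-0.0824 -0.0706]
0.01 [-0.09   -0.0718]
-0.06 [-0.0976 -0.0724]
```

View pics/w18.png

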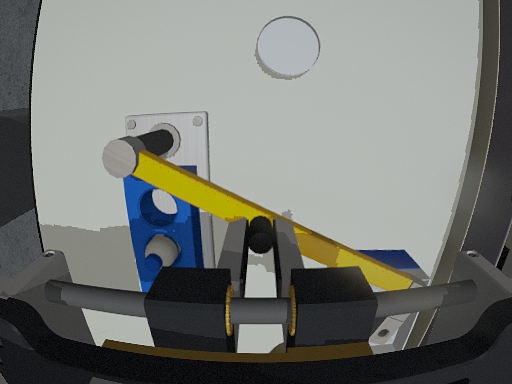

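Emit:
{"name": "servo_tool", "arguments": {"rows": [[-0.001,-0.001,0.001,0,0,0,-1],[-0.002,-0.003,0.002,0,0,0,-1],[-0.0035,-0.0061,0.003,0,0,0,-1],[-0.0065,-0.013,0.003,0,0,0,-1],[-0.01,-0.0197,0.003,0,0,0,-1],[-0.0143,-0.0261,0.003,0,0,0,-1],[-0.019,-0.0322,0.003,0,0,0,-1],[-0.024,-0.0379,0.003,0,0,0,-1]]}}

```text
time_s: 29.32
ee_pos: [0.6283, 0.0326, 0.0955]
eef_rot: [-3.137, -0.0, 1.679]
force: [-1.4, 2.3, -21.2]
grip_width: 0.0156
```

Emit:
{"name": "servo_tool", "arguments": {"rows": [[-0.0023,-0.0031,-0.001,0,0,0,-1],[-0.0081,-0.0081,-0.001,0,0,0,-1],[-0.0142,-0.0127,-0.001,0,0,0,-1],[-0.0207,-0.0169,-0.001,0,0,0,-1],[-0.0274,-0.0206,-0.001,0,0,0,-1],[-0.0343,-0.0238,-0.001,0,0,0,-1],[-0.0414,-0.0265,-0.001,0,0,0,-1],[-0.0487,-0.0287,-0.001,0,0,0,-1]]}}

```text
time_s: 29.98
ee_pos: [0.5794, 0.0035, 0.0952]
eef_rot: [-3.139, -0.0, 1.678]
force: [2.2, -0.2, 1.0]
grip_width: 0.0155
```

Run:
```python
from h import *
o=st();P=cams.camera('wrist');C=wcloud(P,o);im=P['image'].astype(int)
y=(im[...,0]>120)&(im[...,2]<90)&(im[...,1]>90)&(C[...,2]>.08)&(C[...,2]<.14)
print(y.sum(),cv2.minAreaRect((C[y][:,:2]*1000).astype(np.float32)))
save(P,'w19.png')
h=np.array([.5516,.1095]);d=np.array(o['ee_pos'][:2])-h;th0=np.arctan2(d[0],-d[1])-.1086;r=np.hypot(*d);print(r,th0)
p=np.array(o['ee_pos'][:2])
for th in np.arange(.2,-.1,-.03):
  t=th+.1086; print(round(th,3),np.round(h+r*np.array([np.sin(t),-np.cos(t)])-p,4))
```

```text
t 29.98 p [0.5794 0.0035 0.0952] r [-3.1388e+00 -1.0000e-04  1.6784e+00] F [ 2.2 -0.2  1. ] w 0.0155 q [-0.06  0.44  1.52 -0.    1.18 -0.16]
4710 ((584.7615356445312, -14.387802124023438), (18.059545516967773, 233.2220001220703), 14.750503540039062)
0.1095881547046792 0.14784566816758407
0.2 [0.0055 0.0016]
0.17 [0.0023 0.0006]
0.14 [-0.0008 -0.0002]
0.11 [-0.004 -0.001]
0.08 [-0.0073 -0.0016]
0.05 [-0.0105 -0.0022]
0.02 [-0.0137 -0.0027]
-0.01 [-0.017  -0.0031]
-0.04 [-0.0203 -0.0033]
-0.07 [-0.0236 -0.0035]
-0.1 [-0.0269 -0.0036]
```

View pics/w19.png

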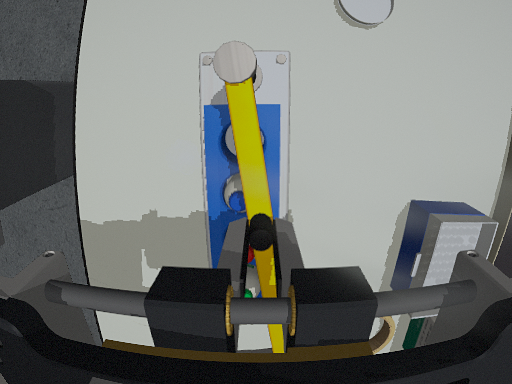

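Emit:
{"name": "servo_tool", "arguments": {"rows": [[-0.003,-0.0007,0,0,0,0,-1],[-0.006,-0.0013,0,0,0,0,-1],[-0.009,-0.0019,0,0,0,0,-1],[-0.0115,-0.0024,0,0,0,0,-1],[-0.014,-0.0028,0,0,0,0,-1],[-0.016,-0.003,0,0,0,0,-1],[-0.0175,-0.0031,0,0,0,0,-1],[-0.018,-0.0031,0,0,0,0,-1]]}}

```text
time_s: 30.7
ee_pos: [0.5634, 0.0003, 0.0954]
eef_rot: [3.137, 0.001, 1.679]
force: [29.4, -0.3, -18.1]
grip_width: 0.0155
```

Run:
```python
from h import *
o=st();P=cams.camera('wrist');C=wcloud(P,o);im=P['image'].astype(int)
y=(im[...,0]>120)&(im[...,2]<90)&(im[...,1]>90)&(C[...,2]>.08)&(C[...,2]<.14)
print(y.sum(),cv2.minAreaRect((C[y][:,:2]*1000).astype(np.float32)))
h=np.array([.5516,.1095]);d=np.array(o['ee_pos'][:2])-h;th0=np.arctan2(d[0],-d[1])-.1086;r=np.hypot(*d);print(r,th0)
```

```text
t 30.7 p [5.634e-01 3.000e-04 9.540e-02] r [3.1374e+00 8.0000e-04 1.6786e+00] F [ 29.4  -0.3 -18.1] w 0.0155 q [-0.06  0.4   1.57 -0.    1.16 -0.17]
5184 ((565.9918823242188, -16.990036010742188), (17.774513244628906, 232.7808837890625), 6.198085784912109)
0.1098459314522787 -0.0012227354528903112
```

Emit:
{"name": "servo_tool", "arguments": {"rows": [[0.001,0,0,0,0,0,-0.2],[0.001,0,0,0,0,0,0],[0.001,0,0,0,0,0,0],[0.001,0,0.01,0,0,0,0],[0.001,0,0.04,0,0,0,0],[0,0,0.08,0,0,0,0],[-0.01,-0.02,0.12,0,0,0,0],[-0.02,-0.05,0.15,0,0,0,0]]}}

```text
time_s: 31.42
ee_pos: [0.5445, -0.0448, 0.245]
eef_rot: [3.135, 0.001, 1.681]
force: [1.1, -0.4, 0.5]
grip_width: 0.0468
```

Run:
```python
from h import *
P,o=wrist('w20.png',[('cross_hole',.114),('pin',.05),('loop_end',.065)]);C=wcloud(P,o);im=P['image'].astype(int);level(o,1.679)
y=(im[...,0]>120)&(im[...,2]<90)&(im[...,1]>90)&(C[...,2]>.08)&(C[...,2]<.14)
print(y.sum(),cv2.minAreaRect((C[y][:,:2]*1000).astype(np.float32)))
print('hole model',rk(-.05,-.133))
```

```text
t 31.42 p [ 0.5445 -0.0448  0.245 ] r [3.1353e+00 1.1000e-03 1.6813e+00] F [ 1.1 -0.4  0.5] w 0.0468 q [-0.15  0.24  1.43  0.    1.46 -0.26]
cross_hole 0.82 [237. 257.] -> [ 0.5282 -0.1597  0.114 ]
cross_hole 0.49 [276. 159.] -> [ 0.5624 -0.0255  0.114 ]
cross_hole 0.34 [279. 130.] -> [0.562  0.0091 0.114 ]
pin 0.82 [212. 327.] -> [ 0.4915 -0.3517  0.05  ]
pin 0.71 [276. 185.] -> [ 0.5726 -0.0746  0.05  ]
loop_end 0.58 [193. 331.] -> [ 0.4591 -0.3535  0.065 ]
rotvec to level [ 0.0004  0.0064 -0.0023]
2656 ((566.3917846679688, -21.663803100585938), (17.595394134521484, 240.88796997070312), 6.164436340332031)
hole model [ 0.53070998 -0.1576358 ]
```

View pics/w20.png

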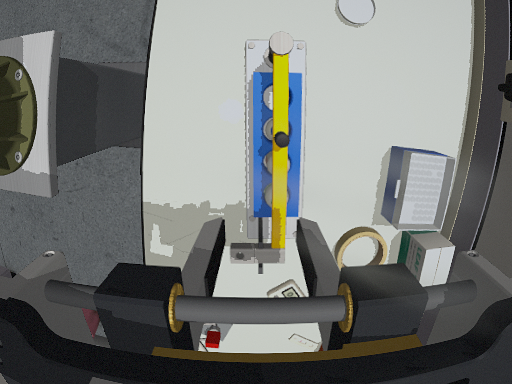

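Emit:
{"name": "servo_tool", "arguments": {"rows": [[-0.002,-0.035,0,0,0.003,0.1,0],[-0.005,-0.07,0,0,0.006,0.2,0],[-0.008,-0.11,0,0,0.006,0.3,0],[-0.011,-0.15,0,0,0.006,0.4,0],[-0.014,-0.19,0,0,0.006,0.5,0],[-0.017,-0.23,-0.01,0,0.006,0.6,0],[-0.02,-0.27,-0.02,0,0.006,0.7,0],[-0.024,-0.3,-0.03,0,0.006,0.8,0]]}}

```text
time_s: 32.28
ee_pos: [0.52, -0.3478, 0.2099]
eef_rot: [3.141, -0.005, 2.482]
force: [1.4, -0.5, -0.2]
grip_width: 0.047
```

Emit:
{"name": "servo_tool", "arguments": {"rows": [[0,0,0,0,0,0.1,0],[0,0,0,0,0,0.2,0],[0,0,0,0,0,0.3,0],[0,0,0,0,0,0.4,0],[0,0,0,0,0,0.5,0],[0,0,0,0,0,0.6,0],[0,0,0,0,0,0.69,0],[0,0,0,0,0,0.69,0]]}}

```text
time_s: 32.95
ee_pos: [0.5201, -0.3468, 0.2083]
eef_rot: [3.139, -0.007, -3.106]
force: [0.3, -0.3, 0.5]
grip_width: 0.0467
```

Run:
```python
from h import *
P,o=wrist('w21.png',[('pin',.05),('loop_end',.065)]);C=wcloud(P,o);im=P['image'].astype(int);level(o,np.pi)
m=(im[...,0]>110)&(im[...,1]<70)&(im[...,2]<70)&(C[...,2]>.05)&(C[...,2]<.11)&(abs(C[...,0]-.495)<.04)&(abs(C[...,1]+.352)<.04)
k=C[m];print(len(k),k.mean(0),k.max(0),k.min(0)); t=k[k[:,2]>.092];print(len(t),cv2.minAreaRect((t[:,:2]*1000).astype(np.float32)))
v,u=np.argwhere(m).mean(0).astype(int);print(u,v)
c=P['image'][max(0,v-60):v+60,u-80:u+80,::-1];cv2.imwrite('pics/w21z.png',cv2.resize(c,None,fx=5,fy=5,interpolation=cv2.INTER_CUBIC))
```

```text
t 32.95 p [ 0.5201 -0.3468  0.2083] r [ 3.1395 -0.0067 -3.1061] F [ 0.3 -0.3  0.5] w 0.0467 q [-0.65  0.45  1.23 -0.    1.46 -2.25]
pin 0.67 [255. 148.] -> [ 0.493  -0.3544  0.05  ]
loop_end 0.59 [254. 123.] -> [ 0.4615 -0.3561  0.065 ]
rotvec to level [-0.002  -0.0068 -0.0355]
194 [ 0.4962061  -0.35389076  0.09578607] [ 0.50741099 -0.34864223  0.09775607] [ 0.48570457 -0.3591195   0.09373343]
194 ((496.56842041015625, -353.8350524902344), (21.596107482910156, 10.033964157104492), 1.6972355842590332)
254 156
```

View pics/w21.png

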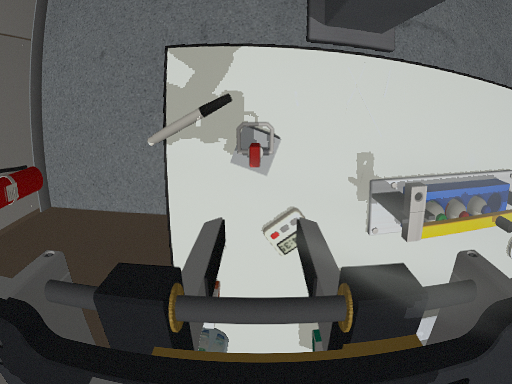

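View pics/w21z.png

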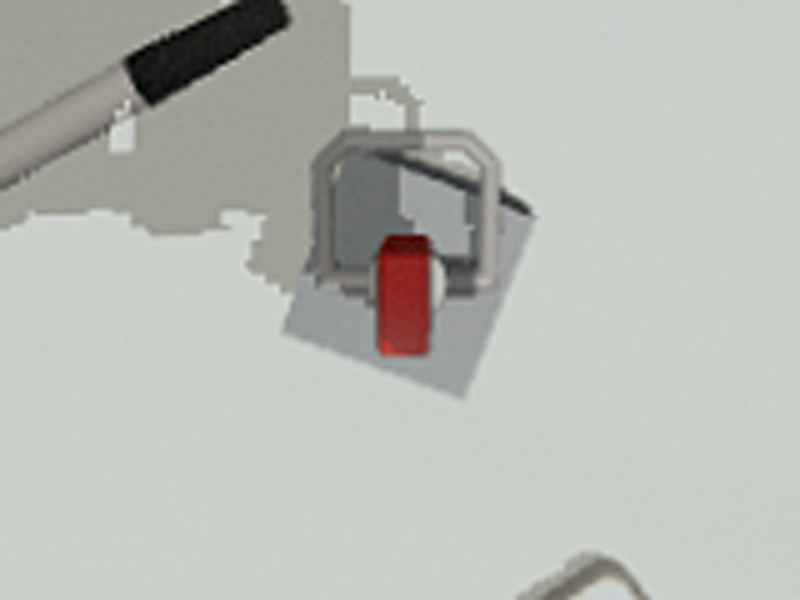

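Emit:
{"name": "servo_tool", "arguments": {"rows": [[-0.01,-0.003,0,-0.001,-0.003,0,0],[-0.0235,-0.007,-0.01,-0.002,-0.006,0,0],[-0.0235,-0.007,-0.045,-0.002,-0.006,0,0],[-0.0235,-0.007,-0.08,-0.002,-0.006,0,0],[-0.0235,-0.007,-0.11,-0.002,-0.006,0,0],[-0.0235,-0.007,-0.135,-0.002,-0.006,0,0],[-0.0235,-0.007,-0.143,-0.002,-0.006,0,0],[-0.0235,-0.007,-0.143,-0.002,-0.006,0,0]], "newtons": 30}}

```text
time_s: 33.77
ee_pos: [0.4958, -0.3534, 0.0641]
eef_rot: [3.14, -0.003, -3.115]
force: [-0.4, 0.0, 0.2]
grip_width: 0.0472
```

Run:
```python
from h import *
P,o=wrist('w22.png',[('pin',.05),('loop_end',.065)]);C=wcloud(P,o);im=P['image'].astype(int);level(o,-np.pi+.03);tips(P,C,o)
m=(im[...,0]>110)&(im[...,1]<70)&(im[...,2]<70)&(C[...,2]>.05)&(C[...,2]<.11)&(abs(C[...,0]-.495)<.04)&(abs(C[...,1]+.352)<.04)
t=C[m]; t=t[t[:,2]>.090];print(len(t),t[:,2].max(),cv2.minAreaRect((t[:,:2]*1000).astype(np.float32)))
c=P['image'][120:290,140:380,::-1];cv2.imwrite('pics/w22z.png',cv2.resize(c,None,fx=3.3,fy=3.3,interpolation=cv2.INTER_CUBIC))
```

```text
t 33.77 p [ 0.4958 -0.3534  0.0641] r [ 3.1400e+00 -2.7000e-03 -3.1154e+00] F [-0.4  0.   0.2] w 0.0472 q [-0.68  0.54  1.45 -0.    1.15 -2.28]
pin 0.6 [257. 206.] -> [ 0.4957 -0.356   0.05  ]
loop_end 0.75 [260. 167.] -> [ 0.4603 -0.3548  0.065 ]
rotvec to level [-0.0015 -0.0027  0.0038]
tip -1 [-0.0349 -0.0232  0.0097 -0.0094] 998
tip 1 [-0.0353  0.0228  0.0097 -0.0091] 1011
491 0.09798091584607407 ((496.2002258300781, -354.5574035644531), (22.375980377197266, 10.796034812927246), 1.867196798324585)
```

View pics/w22z.png

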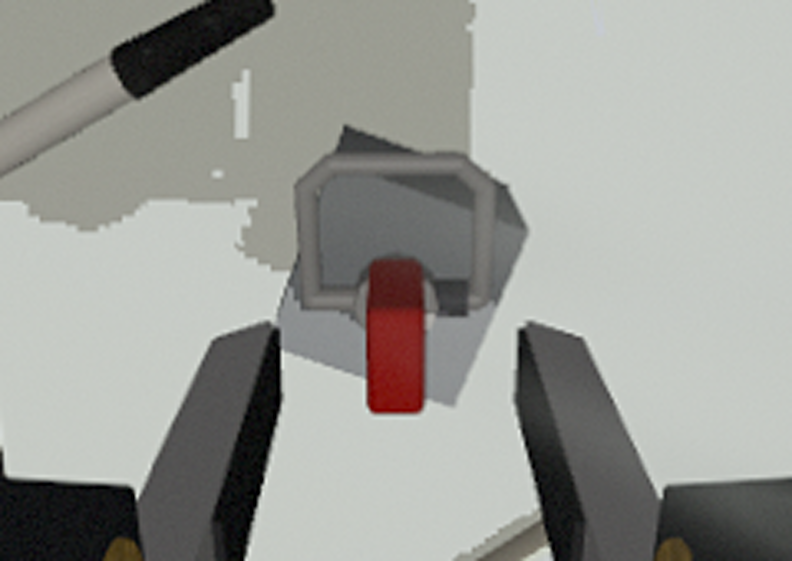

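Emit:
{"name": "servo_tool", "arguments": {"rows": [[0.0004,-0.0008,-0.012,-0.001,-0.003,0.004,0],[0.0004,-0.0008,-0.024,-0.001,-0.003,0.004,0],[0.0004,-0.0008,-0.03,-0.001,-0.003,0.004,0],[0.0004,-0.0008,-0.03,-0.001,-0.003,0.004,0],[0.0004,-0.0008,-0.03,-0.001,-0.003,0.004,-1],[0.0004,-0.0008,-0.03,-0.001,-0.003,0.004,-1],[0.0004,-0.0008,-0.03,-0.001,-0.003,0.004,-1],[0.0004,-0.0008,-0.03,-0.001,-0.003,0.004,-1]]}}

```text
time_s: 34.58
ee_pos: [0.4979, -0.3557, 0.0383]
eef_rot: [-3.138, 0.006, -3.11]
force: [0.0, -1.2, 0.2]
grip_width: 0.0237
```

Emit:
{"name": "servo_tool", "arguments": {"rows": [[0,0,0,0,0,0,-1],[0,0,0,0,0,0,-1],[0,0,0.01,0,0,0,-1],[0,0,0.02,0,0,0,-1],[0,0,0.04,0,0,0,-1],[0,0,0.07,0,0,0,-1],[0,0,0.1,0,0,0,-1],[0,0,0.12,0,0,0,-1]]}}

```text
time_s: 35.25
ee_pos: [0.4984, -0.3561, 0.1626]
eef_rot: [-3.135, 0.008, -3.11]
force: [0.5, -0.7, -1.1]
grip_width: 0.0116
```

Run:
```python
from h import *
P,o=wrist('w23.png',[('pin',.1),('loop_end',.1)]);C=wcloud(P,o);level(o,-np.pi+.1086)
print('hole',rk(-.05,-.133), rk(-.05,-.133)-o['ee_pos'][:2])
c=P['image'][120:290,140:380,::-1];cv2.imwrite('pics/w23z.png',cv2.resize(c,None,fx=3.3,fy=3.3,interpolation=cv2.INTER_CUBIC))
S=cams.camera('side');im=S['image'][120:240,230:360,::-1];cv2.imwrite('pics/s23.png',cv2.resize(im,None,fx=5,fy=5,interpolation=cv2.INTER_CUBIC))
```

```text
t 35.25 p [ 0.4984 -0.3561  0.1626] r [-3.135   0.0084 -3.1104] F [ 0.5 -0.7 -1.1] w 0.0116 q [-0.68  0.44  1.35  0.    1.33 -2.28]
pin 0.93 [261. 216.] -> [ 0.5272 -0.355   0.1   ]
loop_end 0.73 [260. 174.] -> [ 0.4842 -0.3575  0.1   ]
rotvec to level [0.006  0.0089 0.0775]
hole [ 0.53070998 -0.1576358 ] [0.03227027 0.19850656]
```

View pics/w23z.png

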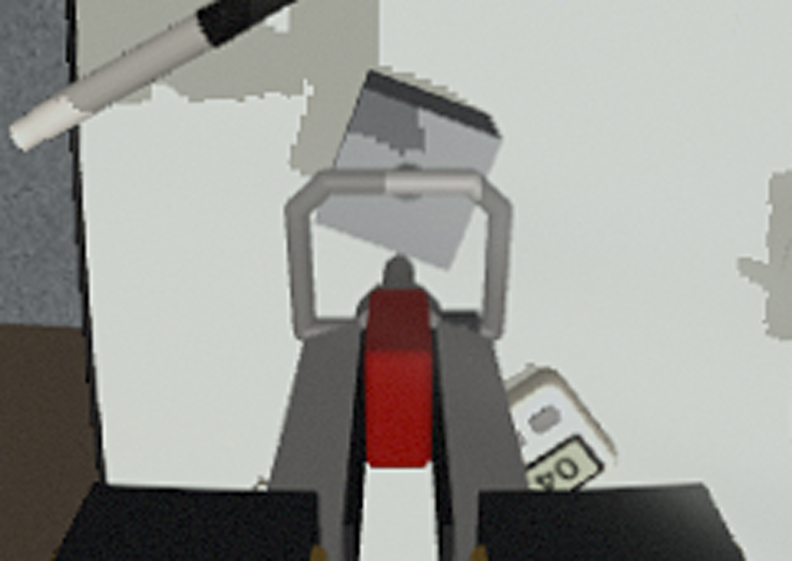

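View pics/s23.png

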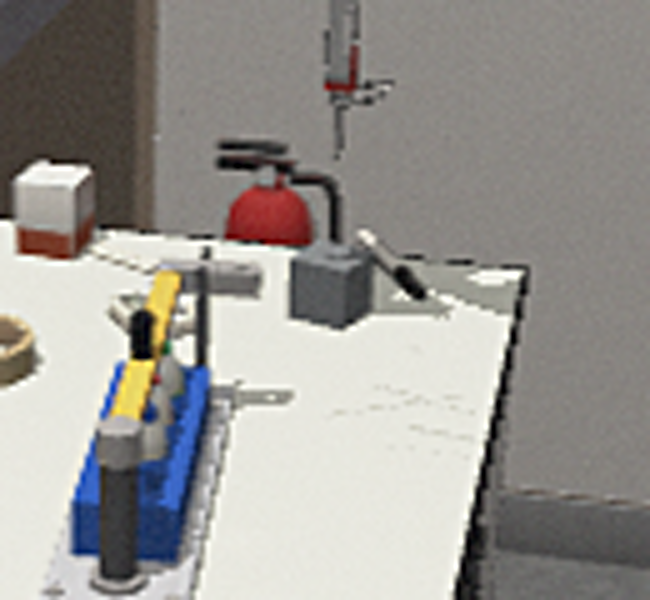

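Emit:
{"name": "servo_tool", "arguments": {"rows": [[0.005,0.01,0.01,0.003,0.004,0.02,-1],[0.015,0.035,0.015,0.006,0.008,0.04,-1],[0.025,0.07,0.015,0.006,0.008,0.06,-1],[0.035,0.105,0.015,0.006,0.008,0.0775,-1],[0.045,0.14,0.015,0.006,0.008,0.0775,-1],[0.055,0.17,0.015,0.006,0.008,0.0775,-1],[0.062,0.195,0.015,0.006,0.008,0.0775,-1],[0.062,0.1985,0.015,0.006,0.008,0.0775,-1]]}}

```text
time_s: 36.12
ee_pos: [0.5606, -0.1526, 0.1731]
eef_rot: [3.138, -0.003, -3.028]
force: [0.2, 0.5, -0.9]
grip_width: 0.0115
```

Emit:
{"name": "servo_tool", "arguments": {"rows": [[0,0,0,0,0,0,-1],[0,0,0,0,0,0,-1],[0,0,0,0,0,0,-1],[0,0,0,0,0,0,-1],[0,0,0,0,0,0,-1],[0,0,0,0,0,0,-1],[0,0,0,0,0,0,-1],[0,0,0,0,0,0,-1]]}}

```text
time_s: 36.78
ee_pos: [0.5605, -0.1529, 0.1731]
eef_rot: [3.138, -0.003, -3.029]
force: [0.2, -1.0, -0.8]
grip_width: 0.0117
```

Run:
```python
from h import *
P,o=wrist('w24.png',[('cross_hole',.114)]);C=wcloud(P,o);level(o,-np.pi+.1086)
np.savez('c24.npz',C=C,im=P['image'],p=o['ee_pos'],r=o['eef_rot'])
Rt=R.from_euler('xyz',o['eef_rot']).as_matrix(); t=(C-o['ee_pos'])@Rt
im=P['image'].astype(int)
m=(im[...,0]>90)&(im[...,1]<60)&(im[...,2]<60)&(abs(t[...,0])<.03)&(abs(t[...,1])<.03)&(t[...,2]<0)&(t[...,2]>-.1)
k=t[m];print('red',len(k),k.min(0),k.max(0))
# shank: points in tool frame below
m2=(abs(t[...,0])<.02)&(abs(t[...,1])<.02)&(t[...,2]>-.02)&(t[...,2]<.04)
for z in np.arange(-.03,.035,.004):
    q=t[(abs(t[...,0])<.02)&(abs(t[...,1])<.013)&(t[...,2]>z)&(t[...,2]<=z+.004)]
    if len(q): print(round(z,3),len(q),'front',np.round(q[:,0].max(),4),'y',np.round([q[:,1].min(),q[:,1].max(),q[:,1].mean()],4))
c=P['image'][60:290,140:380,::-1];cv2.imwrite('pics/w24z.png',cv2.resize(c,None,fx=2.6,fy=2.6,interpolation=cv2.INTER_CUBIC))
print('rk hole',rk(-.05,-.133), wproj(P,[[*rk(-.05,-.133),.114]],o))
```

```text
t 36.78 p [ 0.5605 -0.1529  0.1731] r [ 3.1381e+00 -2.9000e-03 -3.0286e+00] F [ 0.2 -1.  -0.8] w 0.0117 q [-0.33  0.37  1.43  0.    1.35 -2.01]
cross_hole 0.83 [256. 159.] -> [ 0.531  -0.1605  0.114 ]
rotvec to level [-0.0032 -0.0032 -0.0043]
red 685 [-0.01032237 -0.00577049 -0.05893013] [ 0.01338725  0.0055816  -0.05521334]
-0.03 38 front 0.0136 y [-0.0057  0.0055 -0.0003]
-0.026 44 front 0.0135 y [-0.0085  0.0127  0.0013]
-0.022 50 front 0.0091 y [-0.013   0.0129  0.0017]
-0.018 38 front 0.0115 y [-0.0089  0.0088  0.0002]
-0.014 14 front 0.0114 y [-0.0075  0.0074 -0.0007]
0.002 6 front 0.0055 y [-0.0019  0.0019  0.0003]
0.006 12 front 0.0054 y [-0.0027  0.0035  0.0003]
0.01 16 front 0.0055 y [-0.0036  0.0036 -0.0001]
0.014 15 front 0.0055 y [-0.0036  0.0037  0.    ]
0.018 12 front 0.0055 y [-0.0037  0.0037  0.0002]
0.022 2 front 0.005 y [-0.0012 -0.0004 -0.0008]
rk hole [ 0.53070998 -0.1576358 ] [[258.72055594 159.11900863]]
```

View pics/w24z.png

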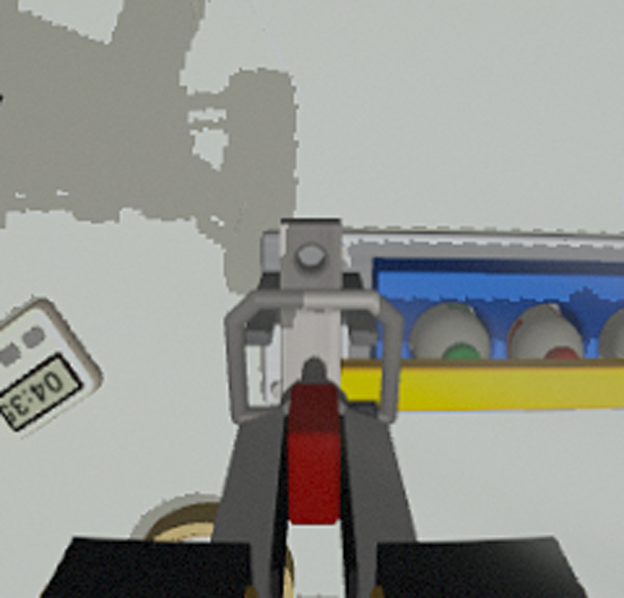

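```bash
cat >> h.py <<'E'
def ortho(P,o,c,z,half=.03,s=.00025):
    n=int(2*half/s); g=(np.arange(n)-n/2+.5)*s
    X,Y=np.meshgrid(g,g); pts=np.stack([c[0]+X.ravel(),c[1]-Y.ravel(),np.full(X.size,z)],1)
    uv=wproj(P,pts,o).astype(np.float32).reshape(n,n,2)
    return cv2.remap(P['image'],uv[...,0],uv[...,1],cv2.INTER_CUBIC)
E
python3 - <<'E'
from h import *
o=st();P=cams.camera('wrist');c=rk(-.05,-.133)
I=ortho(P,o,c,.114); cv2.imwrite('pics/o24.png',cv2.resize(I[:,:,::-1],None,fx=2.4,fy=2.4))
E
```

```text
t 36.88 p [ 0.5605 -0.1527  0.1731] r [ 3.1381e+00 -2.9000e-03 -3.0285e+00] F [-0.7  0.3 -0.5] w 0.0121 q [-0.33  0.37  1.43  0.    1.35 -2.01]
```

View pics/o24.png

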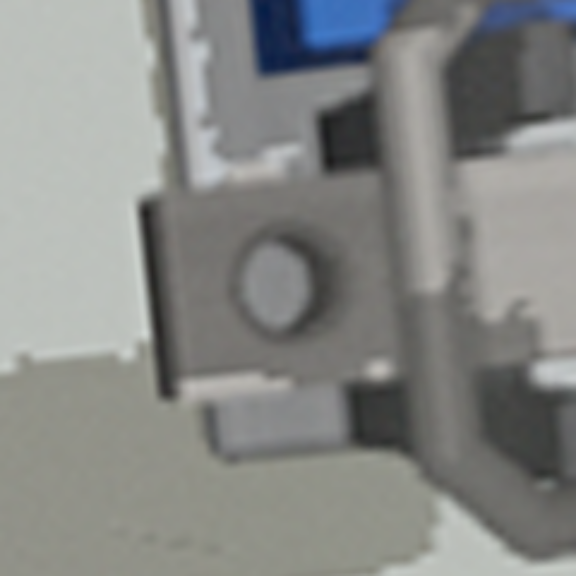

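Emit:
{"name": "servo_tool", "arguments": {"rows": [[-0.006,-0.001,0,-0.003,-0.003,-0.004,-1],[-0.013,-0.002,0,-0.003,-0.003,-0.004,-1],[-0.02,-0.003,0,-0.003,-0.003,-0.004,-1],[-0.026,-0.004,0,-0.003,-0.003,-0.004,-1],[-0.0287,-0.0046,0,-0.003,-0.003,-0.004,-1],[-0.0287,-0.0046,-0.005,-0.003,-0.003,-0.004,-1],[-0.0287,-0.0046,-0.01,-0.003,-0.003,-0.004,-1],[-0.0287,-0.0046,-0.01,-0.003,-0.003,-0.004,-1]]}}

```text
time_s: 37.6
ee_pos: [0.5315, -0.1571, 0.1618]
eef_rot: [3.141, -0.002, -3.032]
force: [0.3, 0.3, -0.8]
grip_width: 0.0117
```

```bash
cat >> h.py <<'E'
def pinpos(C,o):
    Rt=R.from_euler('xyz',o['eef_rot']).as_matrix(); t=(C-o['ee_pos'])@Rt
    for z in np.arange(0,.026,.004):
        q=t[(abs(t[...,0])<.012)&(abs(t[...,1])<.006)&(t[...,2]>z)&(t[...,2]<=z+.004)]
        if len(q)>3:
            c=np.array([q[:,0].max()-.004,(q[:,1].max()+q[:,1].min())/2,z+.002]); print('shank',np.round(c,4),len(q),'world',np.round(Rt@c+o['ee_pos'],4))
E
python3 - <<'E'
from h import *
P,o=wrist('w25.png');C=wcloud(P,o);level(o,-np.pi+.1086);pinpos(C,o);print(np.array([.5303,-.1575])-o['ee_pos'][:2])
c=P['image'][100:270,160:360,::-1];cv2.imwrite('pics/w25z.png',cv2.resize(c,None,fx=3.5,fy=3.5,interpolation=cv2.INTER_CUBIC))
I=ortho(P,o,rk(-.05,-.133),.114); cv2.imwrite('pics/o25.png',cv2.resize(I[:,:,::-1],None,fx=2.4,fy=2.4))
E
```

```text
t 37.6 p [ 0.5315 -0.1571  0.1618] r [ 3.1406e+00 -1.7000e-03 -3.0324e+00] F [ 0.3  0.3 -0.8] w 0.0117 q [-0.35  0.32  1.52  0.    1.3  -2.03]
rotvec to level [-0.0008 -0.0018 -0.0006]
shank [ 0.0017 -0.      0.006 ] 10 world [ 0.5298 -0.1573  0.1558]
shank [0.0016 0.     0.01  ] 14 world [ 0.5299 -0.1573  0.1518]
shank [0.0017 0.     0.014 ] 19 world [ 0.5298 -0.1573  0.1478]
shank [0.0016 0.     0.018 ] 14 world [ 0.5298 -0.1573  0.1438]
shank [0.0016 0.     0.022 ] 6 world [ 0.5299 -0.1573  0.1398]
[-0.00117434 -0.00037996]
```

View pics/w25z.png

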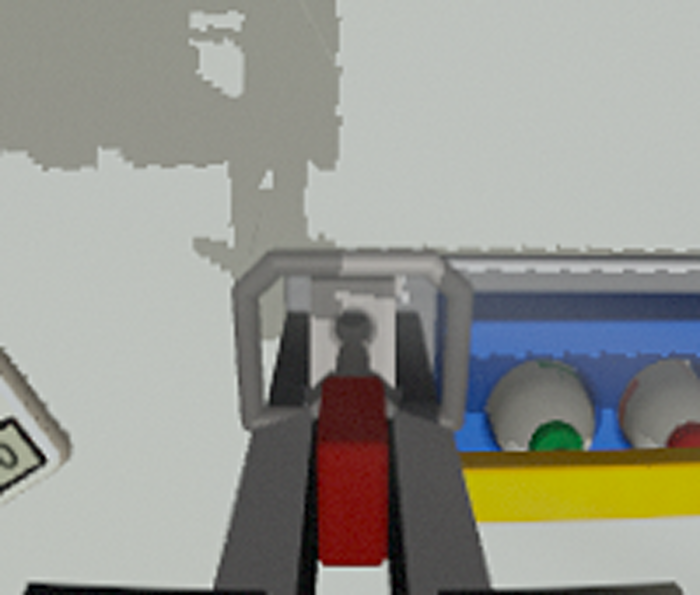

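View pics/o25.png

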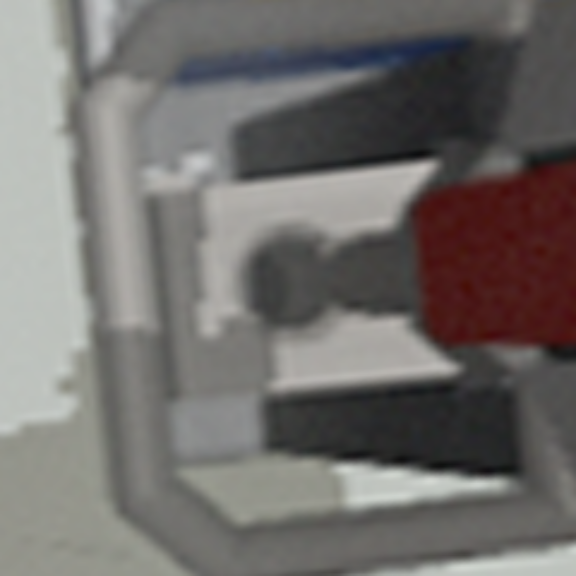

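Emit:
{"name": "servo_tool", "arguments": {"rows": [[0.0006,0,-0.004,-0.001,-0.002,0,-1],[0.0006,0,-0.008,-0.001,-0.002,0,-1],[0.0006,0,-0.012,-0.001,-0.002,0,-1],[0.0006,0,-0.015,-0.001,-0.002,0,-1],[0.0006,0,-0.018,-0.001,-0.002,0,-1],[0.0006,0,-0.021,-0.001,-0.002,0,-1],[0.0006,0,-0.024,-0.001,-0.002,0,-1],[0.0006,0,-0.025,-0.001,-0.002,0,-1]]}}

```text
time_s: 38.32
ee_pos: [0.5321, -0.1571, 0.1367]
eef_rot: [-3.141, -0.0, -3.032]
force: [-0.7, -0.5, -1.1]
grip_width: 0.0121
```

Run:
```python
from h import *
P,o=wrist('w26.png');C=wcloud(P,o);level(o,-np.pi+.1086);pinpos(C,o)
c=P['image'][100:270,160:360,::-1];cv2.imwrite('pics/w26z.png',cv2.resize(c,None,fx=3.5,fy=3.5,interpolation=cv2.INTER_CUBIC))
```

```text
t 38.32 p [ 0.5321 -0.1571  0.1367] r [-3.1415 -0.     -3.0323] F [-0.7 -0.5 -1.1] w 0.0121 q [-0.35  0.34  1.55 -0.    1.25 -2.03]
rotvec to level [ 0.0001 -0.     -0.0007]
shank [0.0017 0.     0.006 ] 8 world [ 0.5304 -0.1573  0.1307]
shank [0.0016 0.     0.01  ] 19 world [ 0.5305 -0.1573  0.1267]
shank [ 0.0013 -0.      0.014 ] 13 world [ 0.5308 -0.1572  0.1227]
shank [ 0.0015 -0.      0.018 ] 16 world [ 0.5306 -0.1573  0.1187]
shank [0.008 0.    0.022] 128 world [ 0.5242 -0.1579  0.1148]
shank [0.002 0.    0.026] 7 world [ 0.5301 -0.1573  0.1107]
```

View pics/w26z.png

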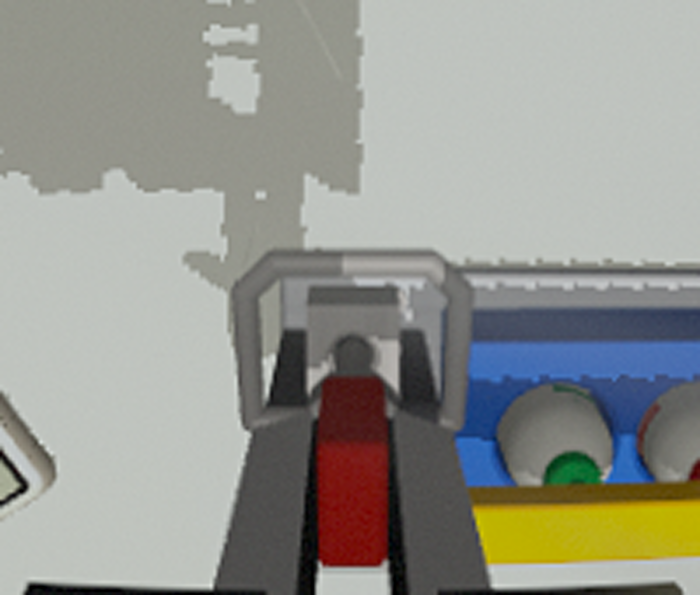

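Emit:
{"name": "servo_tool", "arguments": {"rows": [[0,0,-0.005,0,0,0,-1],[0,0,-0.01,0,0,0,-1],[0,0,-0.015,0,0,0,-1],[0,0,-0.02,0,0,0,-1],[0,0,-0.024,0,0,0,-1],[0,0,-0.028,0,0,0,-1],[0,0,-0.031,0,0,0,-1],[0,0,-0.033,0,0,0,-1]]}}

```text
time_s: 39.03
ee_pos: [0.532, -0.157, 0.1033]
eef_rot: [3.142, -0.0, -3.032]
force: [0.1, 0.5, -0.4]
grip_width: 0.0121
```

Emit:
{"name": "servo_tool", "arguments": {"rows": [[0,0,-0.001,0,0,0,-1],[0,0,-0.002,0,0,0,-1],[0,0,-0.003,0,0,0,-1],[0,0,-0.004,0,0,0,-1],[0,0,-0.0045,0,0,0,-1],[0,0,-0.005,0,0,0,-1],[0,0,-0.005,0,0,0,-1],[0,0,-0.005,0,0,0,-1]]}}

```text
time_s: 39.7
ee_pos: [0.5346, -0.1573, 0.1023]
eef_rot: [-3.139, 0.007, -3.032]
force: [-0.1, 4.2, 25.6]
grip_width: 0.0119
```

Run:
```python
from h import *
P,o=wrist('w27.png',[('loop_end',.129),('pin',.114)]);C=wcloud(P,o)
c=P['image'][100:270,160:360,::-1];cv2.imwrite('pics/w27z.png',cv2.resize(c,None,fx=3.5,fy=3.5,interpolation=cv2.INTER_CUBIC))
Rt=R.from_euler('xyz',o['eef_rot']).as_matrix(); t=(C-o['ee_pos'])@Rt
q=t[(t[...,0]>.03)&(t[...,0]<.045)&(abs(t[...,1])<.02)&(t[...,2]<0)&(t[...,2]>-.06)];print('loop end tool',q.mean(0) if len(q) else None,len(q))
im=P['image'].astype(int);m=(im[...,0]>90)&(im[...,1]<60)&(im[...,2]<60)&(abs(t[...,0])<.03)&(abs(t[...,1])<.03)
k=C[m];print('tab top z',np.percentile(k[:,2],[50,95]))
```

```text
t 39.7 p [ 0.5346 -0.1573  0.1023] r [-3.139   0.0072 -3.032 ] F [-0.1  4.2 25.6] w 0.0119 q [-0.35  0.38  1.59  0.    1.17 -2.03]
loop_end 0.75 [259. 174.] -> [ 0.4987 -0.1623  0.129 ]
pin 0.6 [259. 215.] -> [ 0.5323 -0.1587  0.114 ]
pin 0.47 [371. 236.] -> [ 0.5413 -0.0701  0.114 ]
loop end tool [ 0.03557739 -0.00010485 -0.02941266] 488
tab top z [0.15935919 0.16042457]
```

View pics/w27z.png

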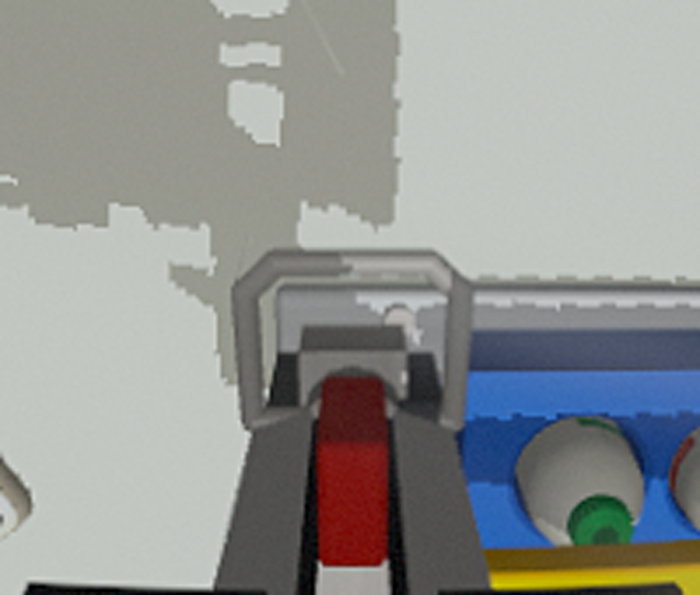

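Emit:
{"name": "servo_tool", "arguments": {"rows": [[0,0,0,0,0,0,-0.9],[-0.001,0,0,0,0,0,-0.5],[-0.002,0,0,0,0,0,0],[-0.002,0,0,0,0,0,0],[-0.002,0,0,0,0,0,0],[-0.002,0,0.01,0,0,0,0],[-0.002,0,0.025,0,0,0,0],[-0.002,0,0.045,0,0,0,0]]}}

```text
time_s: 40.52
ee_pos: [0.5321, -0.1572, 0.1473]
eef_rot: [-3.14, 0.005, -3.032]
force: [-0.4, 0.4, -0.2]
grip_width: 0.0466
```

Run:
```python
from h import *
P,o=wrist('w28.png',[('loop_end',.129),('pin',.114)]);C=wcloud(P,o)
Rt=R.from_euler('xyz',o['eef_rot']).as_matrix(); t=(C-o['ee_pos'])@Rt
im=P['image'].astype(int);m=(im[...,0]>90)&(im[...,1]<60)&(im[...,2]<60)&(np.hypot(C[...,0]-.53,C[...,1]+.158)<.03)
k=C[m];print('tab',np.percentile(k[:,2],[50,95]),k.mean(0))
for v in (258,262,266,270,275,280,290,300,310): print(v,[np.round(t[v,u],3).tolist() for u in (130,200,260,320,390)])
cv2.imwrite('pics/w28z.png',cv2.resize(P['image'][:,:,::-1],None,fx=1.5,fy=1.5))
```

```text
t 40.52 p [ 0.5321 -0.1572  0.1473] r [-3.1399  0.0052 -3.0321] F [-0.4  0.4 -0.2] w 0.0466 q [-0.35  0.33  1.55  0.    1.26 -2.03]
loop_end 0.76 [258. 164.] -> [ 0.4992 -0.1625  0.129 ]
loop_end 0.43 [393. 221.] -> [ 0.5358 -0.0374  0.129 ]
loop_end 0.18 [345. 210.] -> [ 0.5301 -0.0851  0.129 ]
pin 0.74 [259. 198.] -> [ 0.5323 -0.1588  0.114 ]
tab [0.15954238 0.16057467] [ 0.53387706 -0.15816067  0.15937177]
258 [[-0.131, -0.194, 0.148], [0.009, -0.03, -0.087], [-0.059, -0.0, 0.033], [0.009, 0.029, -0.087], [-0.131, 0.192, 0.148]]
262 [[-0.138, -0.195, 0.149], [0.009, -0.029, -0.091], [-0.129, -0.001, 0.147], [0.009, 0.028, -0.091], [-0.138, 0.193, 0.147]]
266 [[0.033, -0.041, -0.137], [0.009, -0.028, -0.095], [-0.135, -0.001, 0.146], [0.009, 0.027, -0.095], [0.033, 0.041, -0.137]]
270 [[0.033, -0.04, -0.139], [0.009, -0.027, -0.098], [-0.143, -0.001, 0.147], [0.009, 0.027, -0.098], [0.033, 0.039, -0.14]]
275 [[0.033, -0.039, -0.142], [0.008, -0.027, -0.102], [-0.151, -0.001, 0.147], [0.009, 0.026, -0.103], [0.033, 0.038, -0.142]]
280 [[0.033, -0.038, -0.145], [0.01, -0.026, -0.108], [-0.16, -0.001, 0.147], [0.01, 0.025, -0.107], [0.032, 0.038, -0.144]]
290 [[0.033, -0.036, -0.15], [0.008, -0.025, -0.112], [-0.179, -0.001, 0.149], [0.007, 0.025, -0.111], [0.033, 0.035, -0.149]]
300 [[0.032, -0.035, -0.152], [0.028, -0.017, -0.145], [0.028, -0.0, -0.144], [0.027, 0.017, -0.144], [0.033, 0.034, -0.154]]
310 [[0.029, -0.035, -0.153], [0.026, -0.017, -0.147], [0.027, -0.0, -0.147], [0.026, 0.016, -0.147], [0.029, 0.035, -0.153]]
```

View pics/w28z.png

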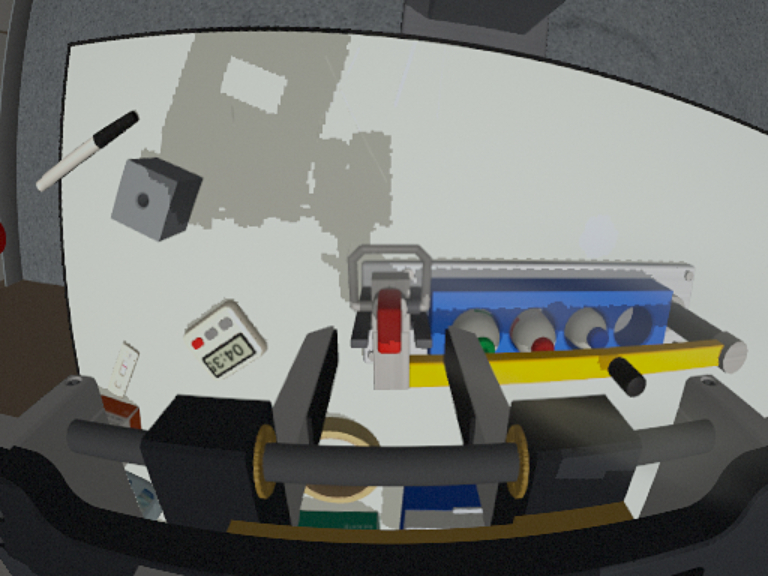

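Emit:
{"name": "servo_tool", "arguments": {"rows": [[-0.012,-0.0012,0.005,0,-0.003,0,0],[-0.025,-0.0026,0.005,0,-0.005,0,0],[-0.0375,-0.004,0.005,0,-0.005,0,-1],[-0.0375,-0.004,0.005,0,-0.005,0,-1],[-0.0375,-0.004,0.005,0,-0.005,0,-1],[-0.0375,-0.004,0.005,0,-0.005,0,-1],[-0.0375,-0.004,0.005,0,-0.005,0,-1],[-0.0375,-0.004,0.005,0,-0.005,0,-1]]}}

```text
time_s: 41.33
ee_pos: [0.4961, -0.1615, 0.1536]
eef_rot: [-3.137, 0.014, -3.032]
force: [1.0, -0.3, 0.1]
grip_width: 0.0104
```

Run:
```python
from h import *
P,o=wrist('w29.png');level(o,-np.pi+.1086);print(np.array([.4946,-.1612])-o['ee_pos'][:2])
c=P['image'][100:270,160:360,::-1];cv2.imwrite('pics/w29z.png',cv2.resize(c,None,fx=3.5,fy=3.5,interpolation=cv2.INTER_CUBIC))
```

```text
t 41.33 p [ 0.4961 -0.1615  0.1536] r [-3.1374  0.0141 -3.0319] F [ 1.  -0.3  0.1] w 0.0104 q [-0.39  0.25  1.64  0.    1.24 -2.07]
rotvec to level [ 0.0026  0.0145 -0.0011]
[-0.00148702  0.00028722]
```

View pics/w29z.png

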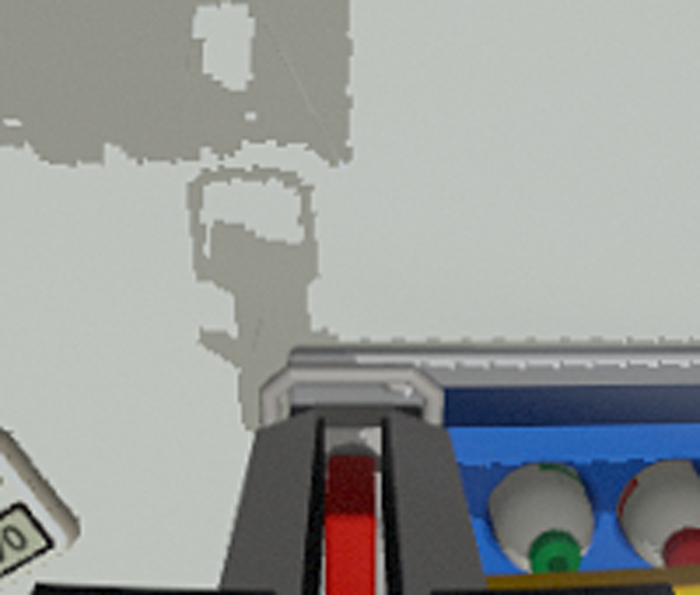

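Emit:
{"name": "servo_tool", "arguments": {"rows": [[-0.0015,0,-0.015,0.001,0.007,0,-1],[-0.0015,0,-0.03,0.0026,0.0145,0,-1],[-0.0015,0,-0.043,0.0026,0.0145,0,-1],[-0.0015,0,-0.052,0.0026,0.0145,0,-1],[-0.0015,0,-0.059,0.0026,0.0145,0,-1],[-0.0015,0,-0.066,0.0026,0.0145,0,-1],[-0.0015,0,-0.073,0.0026,0.0145,0,-1],[-0.0015,0,-0.078,0.0026,0.0145,0,-1]]}}

```text
time_s: 42.05
ee_pos: [0.4946, -0.1615, 0.075]
eef_rot: [-3.142, 0.0, -3.032]
force: [0.3, -0.4, -0.6]
grip_width: 0.0004
```

Run:
```python
from h import *
P,o=wrist('w30.png');level(o,-np.pi+.1086)
c=P['image'][100:270,160:360,::-1];cv2.imwrite('pics/w30z.png',cv2.resize(c,None,fx=3.5,fy=3.5,interpolation=cv2.INTER_CUBIC))
S=cams.camera('side');im=S['image'][140:230,230:340,::-1];cv2.imwrite('pics/s30.png',cv2.resize(im,None,fx=6,fy=6,interpolation=cv2.INTER_CUBIC))
```

```text
t 42.05 p [ 0.4946 -0.1615  0.075 ] r [-3.1416e+00  2.0000e-04 -3.0319e+00] F [ 0.3 -0.4 -0.6] w 0.0004 q [-0.39  0.34  1.71  0.    1.09 -2.07]
rotvec to level [-0.      0.0002 -0.0011]
```

View pics/w30z.png

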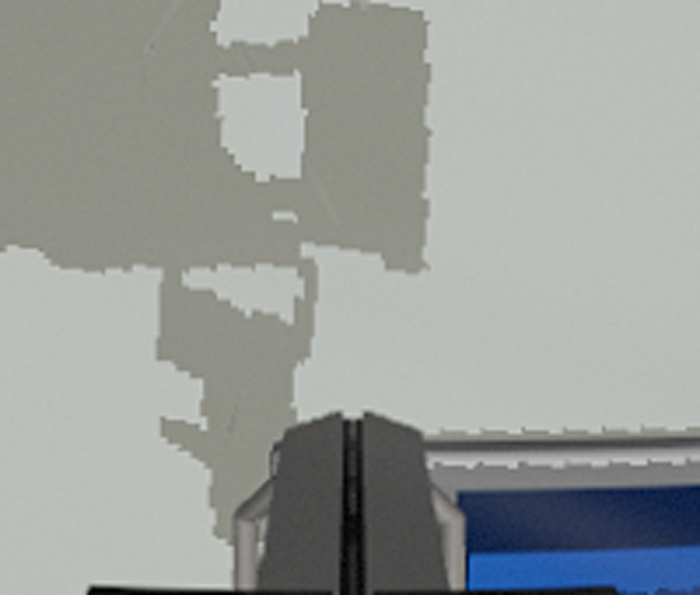

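View pics/s30.png

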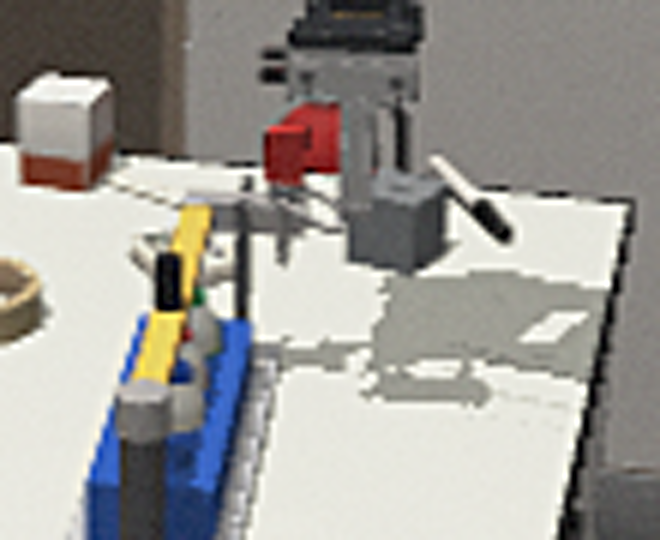

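Emit:
{"name": "servo_tool", "arguments": {"rows": [[0.001,0,-0.003,0,0,0,-1],[0.002,0,-0.006,0,0,0,-1],[0.003,0,-0.009,0,0,0,-1],[0.004,0,-0.012,0,0,0,-1],[0.004,0,-0.015,0,0,0,-1],[0.004,0,-0.018,0,0,0,-1],[0.004,0,-0.022,0,0,0,-1],[0.004,0,-0.022,0,0,0,-1]]}}

```text
time_s: 42.82
ee_pos: [0.4978, -0.1612, 0.052]
eef_rot: [3.141, -0.002, -3.032]
force: [-0.6, -0.3, -0.1]
grip_width: 0.0004
```

Run:
```python
from h import *
P,o=wrist('w31.png')
c=P['image'][100:270,160:360,::-1];cv2.imwrite('pics/w31z.png',cv2.resize(c,None,fx=3.5,fy=3.5,interpolation=cv2.INTER_CUBIC))
S=cams.camera('side');im=S['image'][140:230,230:340,::-1];cv2.imwrite('pics/s31.png',cv2.resize(im,None,fx=6,fy=6,interpolation=cv2.INTER_CUBIC))
```

```text
t 42.82 p [ 0.4978 -0.1612  0.052 ] r [ 3.1405e+00 -1.9000e-03 -3.0318e+00] F [-0.6 -0.3 -0.1] w 0.0004 q [-0.38  0.38  1.72  0.    1.04 -2.06]
```

View pics/s31.png

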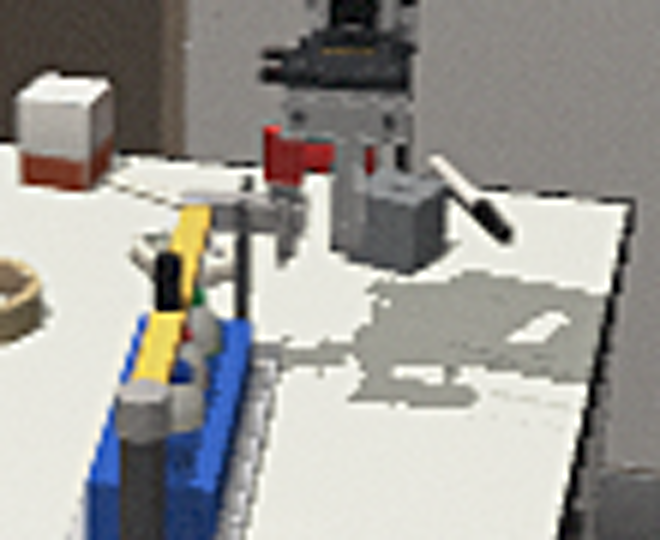

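Emit:
{"name": "servo_tool", "arguments": {"rows": [[-0.006,0,0.005,0,0,0,-1],[-0.015,0,0.015,0,0,0,-1],[-0.025,0,0.04,0,0,0,-1],[-0.035,0,0.08,0,0,0,-1],[-0.04,0,0.12,0,0,0,-1],[-0.04,0,0.15,0,0,0,-1],[-0.04,0,0.17,0,0,0,-1],[-0.04,0,0.17,0,0,0,-1]]}}

```text
time_s: 43.58
ee_pos: [0.4591, -0.1619, 0.2278]
eef_rot: [-3.138, 0.005, -3.032]
force: [0.0, -0.1, 0.2]
grip_width: 0.0007
```

Emit:
{"name": "servo_tool", "arguments": {"rows": [[0.03,0,0,0,0,0,-1],[0.06,0,0,0,0,0,-1],[0.09,0,0,0,0,0,-1],[0.11,0,0,0,0,0,-1],[0.12,0,0,0,0,0,-1],[0.12,0,0,0,0,0,-1],[0.12,0,0,0,0,0,-1],[0.12,0,0,0,0,0,-1]]}}

```text
time_s: 44.25
ee_pos: [0.5783, -0.162, 0.2276]
eef_rot: [-3.139, 0.005, -3.032]
force: [-0.3, 0.8, -0.3]
grip_width: 0.0004
```

Run:
```python
from h import *
P,o=wrist('w32.png',[('loop_end',.085),('pin',.114),('bar_knob',.142)]);C=wcloud(P,o)
im=P['image'].astype(int)
y=(im[...,0]>120)&(im[...,2]<90)&(im[...,1]>90)&(C[...,2]>.08)&(C[...,2]<.14)
print(y.sum(),cv2.minAreaRect((C[y][:,:2]*1000).astype(np.float32)))
m=(im[...,0]>90)&(im[...,1]<60)&(im[...,2]<60)&(np.hypot(C[...,0]-.53,C[...,1]+.158)<.03)
k=C[m];print('tab',np.percentile(k[:,2],[50,95]),k.mean(0))
v,u=wproj(P,[[.515,-.158,.11]],o)[0][::-1].astype(int);print(u,v)
c=P['image'][max(v-60,0):v+60,max(u-80,0):u+80,::-1];cv2.imwrite('pics/w32z.png',cv2.resize(c,None,fx=5,fy=5,interpolation=cv2.INTER_CUBIC))
S=cams.camera('side');a=S['image'][140:320,170:360,::-1];cv2.imwrite('pics/s32.png',cv2.resize(a,None,fx=3.3,fy=3.3,interpolation=cv2.INTER_CUBIC))
a=S['image'][150:210,240:310,::-1];cv2.imwrite('pics/s32z.png',cv2.resize(a,None,fx=9,fy=9,interpolation=cv2.INTER_CUBIC))
save(cams.camera('top'),'t32.png')
```

```text
t 44.25 p [ 0.5783 -0.162   0.2276] r [-3.1386  0.005  -3.0321] F [-0.3  0.8 -0.3] w 0.0004 q [-0.33  0.38  1.29 -0.    1.46 -2.01]
loop_end 0.57 [269. 132.] -> [ 0.5309 -0.1572  0.085 ]
pin 0.95 [268. 133.] -> [ 0.5294 -0.1597  0.114 ]
pin 0.24 [349. 169.] -> [ 0.5586 -0.0619  0.114 ]
bar_knob 0.86 [406. 187.] -> [0.5646 0.002  0.142 ]
2246 ((567.9003295898438, -21.125381469726562), (16.896860122680664, 238.57362365722656), 7.084255218505859)
tab [0.15976082 0.16096771] [ 0.53531494 -0.15780732  0.15974882]
270 120
```

View pics/w32z.png

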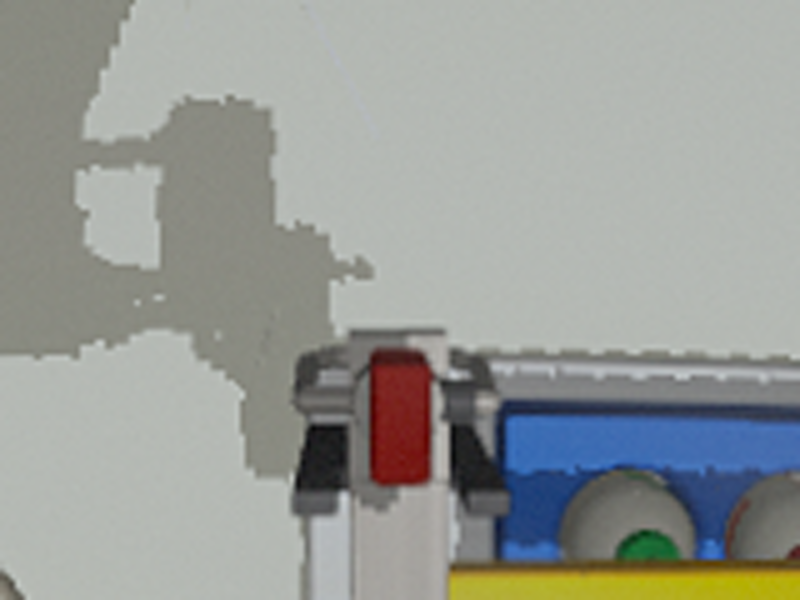

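View pics/s32z.png

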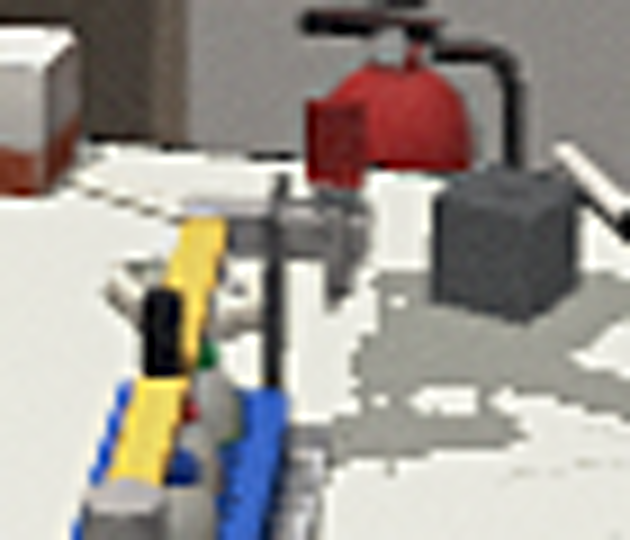

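View pics/s32.png

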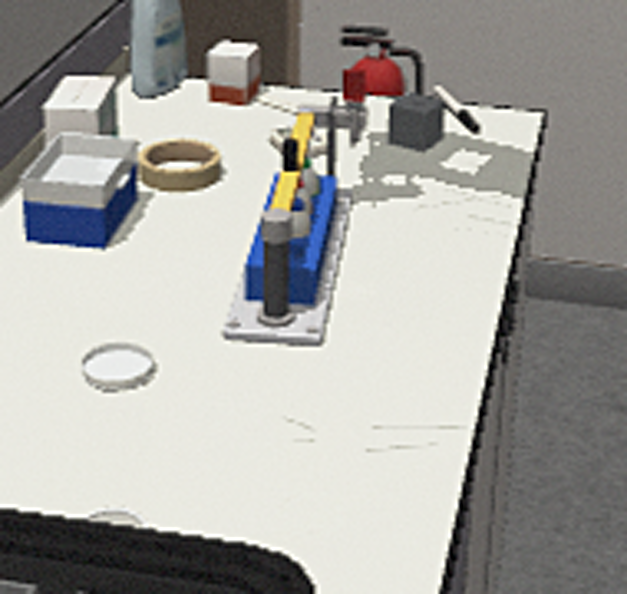

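View pics/w32.png

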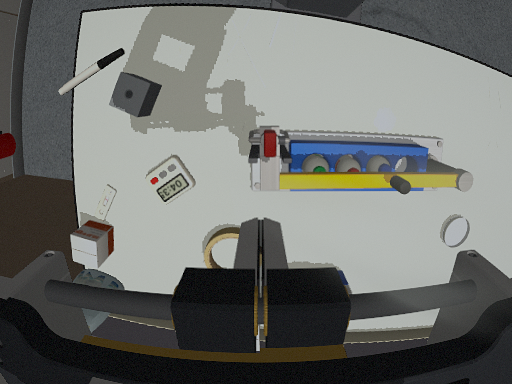

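Run:
```python
from h import *
o=st()
P=cams.camera('wrist');C=wcloud(P,o);im=P['image'].astype(int)
for zl in (.08,.108,.110):
  y=(im[...,0]>120)&(im[...,2]<90)&(im[...,1]>90)&(C[...,2]>zl)&(C[...,2]<.118)
  k=C[y]; r=cv2.minAreaRect((k[:,:2]*1000).astype(np.float32)); l=cv2.fitLine((k[:,:2]*1000).astype(np.float32),cv2.DIST_HUBER,0,.01,.01).ravel(); print(zl,y.sum(),r,'line deg',np.degrees(np.arctan2(-l[0],l[1]))%180, l)
b=(im[...,2]>im[...,0]+40)&(C[...,2]>.047)&(C[...,2]<.054)&(abs(C[...,0]-.57)<.06)&(abs(C[...,1]+.02)<.12)
# front edge of block: min rack-x per y bin
k=C[b][:,:2]; e=[]
for yb in np.arange(-.11,.07,.005):
    q=k[(k[:,1]>yb)&(k[:,1]<=yb+.005)]
    if len(q)>3: e.append(q[np.argmin(q[:,0])])
e=np.array(e);print('front edge deg',np.degrees(-np.arctan(np.polyfit(e[:,1],e[:,0],1)[0])),len(e))
```

```text
t 44.55 p [ 0.5788 -0.162   0.2281] r [-3.1382  0.0059 -3.0321] F [ 0.5 -0.4 -0.4] w 0.0004 q [-0.33  0.38  1.29 -0.    1.46 -2.01]
0.08 2291 ((567.9391479492188, -21.033309936523438), (17.628543853759766, 238.9071807861328), 7.056624412536621) line deg 7.1395874 [ 1.24286965e-01 -9.92246330e-01  5.69025879e+02 -3.76662102e+01]
0.108 2287 ((567.9391479492188, -21.033309936523438), (17.628543853759766, 238.9071807861328), 7.056624412536621) line deg 7.1625366 [ 1.24684505e-01 -9.92196441e-01  5.69072388e+02 -3.75971985e+01]
0.11 2258 ((567.9391479492188, -21.033309936523438), (17.628543853759766, 238.9071807861328), 7.056624412536621) line deg 7.2031097 [ 1.2538694e-01 -9.9210793e-01  5.6912860e+02 -3.7328110e+01]
front edge deg 6.236578430086231 36
```

Emit:
{"name": "servo_tool", "arguments": {"rows": [[0.005,0.03,0,0,0.005,0,-1],[0.01,0.065,0,0.003,0.006,0,-1],[0.015,0.1,0,0.003,0.006,0,-1],[0.022,0.135,0,0.003,0.006,0,-1],[0.029,0.165,-0.02,0.003,0.006,0,-1],[0.029,0.165,-0.055,0.003,0.006,0,-1],[0.029,0.165,-0.09,0.003,0.006,0,-1],[0.029,0.165,-0.11,0.003,0.006,0,-1]]}}

```text
time_s: 45.27
ee_pos: [0.6065, 0.0038, 0.1143]
eef_rot: [3.141, -0.003, -3.031]
force: [0.5, -0.5, -1.0]
grip_width: 0.0006
```

Emit:
{"name": "servo_tool", "arguments": {"rows": [[0,0,-0.01,0,0,0,-1],[0,0,-0.02,0,0,0,-1],[0,0,-0.025,0,0,0,-1],[0,0,-0.025,0,0,0,-1],[-0.004,0,-0.025,0,0,0,-1],[-0.008,-0.001,-0.025,0,0,0,-1],[-0.012,-0.001,-0.025,0,0,0,-1],[-0.016,-0.002,-0.025,0,0,0,-1]]}}

```text
time_s: 45.93
ee_pos: [0.5903, 0.0017, 0.0901]
eef_rot: [3.141, -0.002, -3.031]
force: [-0.1, -0.3, 0.3]
grip_width: 0.0007
```

Run:
```python
from h import *
P,o=wrist('w33.png');level(o,-np.pi+.1086)
c=P['image'][60:270,130:390,::-1];cv2.imwrite('pics/w33z.png',cv2.resize(c,None,fx=2.8,fy=2.8,interpolation=cv2.INTER_CUBIC))
```

```text
t 45.93 p [0.5903 0.0017 0.0901] r [ 3.1409e+00 -2.3000e-03 -3.0310e+00] F [-0.1 -0.3  0.3] w 0.0007 q [-0.06  0.47  1.49  0.    1.18 -1.74]
rotvec to level [-0.0004 -0.0024 -0.002 ]
```

View pics/w33z.png

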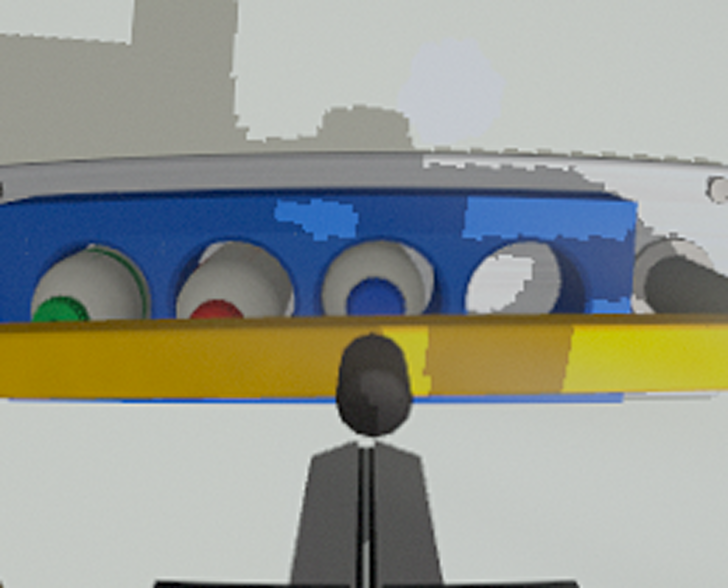

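Emit:
{"name": "servo_tool", "arguments": {"rows": [[-0.001,0,0,0,0,0,-1],[-0.002,0,0,0,0,0,-1],[-0.0035,0,0,0,0,0,-1],[-0.005,-0.0005,0,0,0,0,-1],[-0.0065,-0.0007,0,0,0,0,-1],[-0.0075,-0.0008,0,0,0,0,-1],[-0.008,-0.0008,0,0,0,0,-1],[-0.008,-0.0008,0,0,0,0,-1]]}}

```text
time_s: 46.65
ee_pos: [0.5816, 0.0007, 0.0899]
eef_rot: [3.141, -0.003, -3.031]
force: [0.4, -0.8, -0.2]
grip_width: 0.0003
```

Emit:
{"name": "servo_tool", "arguments": {"rows": [[-0.0005,0,0,0,0,0,-1],[-0.001,0,0,0,0,0,-1],[-0.0015,0,0,0,0,0,-1],[-0.002,0,0,0,0,0,-1],[-0.0025,0,0,0,0,0,-1],[-0.003,0,0,0,0,0,-1],[-0.003,0,0,0,0,0,-1],[-0.003,0,0,0,0,0,-1]]}}

```text
time_s: 47.32
ee_pos: [0.5806, 0.0007, 0.0901]
eef_rot: [3.141, 0.002, -3.031]
force: [15.4, -0.7, -7.0]
grip_width: 0.0008
```

Emit:
{"name": "servo_tool", "arguments": {"rows": [[0.003,0,0,0,0,0,-1],[0.012,0,0,0,0,0,-1],[0.02,0,0.02,0,0,0,-1],[0.02,0,0.06,0,0,0,-1],[0.02,-0.02,0.1,0,0,0,-1],[0.015,-0.06,0.135,0,0,0,-1],[0.01,-0.1,0.14,0,0,0,-1],[0.01,-0.12,0.14,0,0,0,-1]]}}

```text
time_s: 47.98
ee_pos: [0.5907, -0.1213, 0.2335]
eef_rot: [-3.14, 0.006, -3.031]
force: [0.5, 0.4, -0.1]
grip_width: 0.001
```

Emit:
{"name": "servo_tool", "arguments": {"rows": [[0,-0.01,0,0,0,0,-1],[0,-0.02,0,0,0,0,-1],[0,-0.02,0,0,0,0,-1],[0,-0.02,0,0,0,0,-1],[0,-0.02,0,0,0,0,-1],[0,-0.02,0,0,0,0,-1],[0,-0.02,0,0,0,0,-1],[0,-0.02,0,0,0,0,-1]]}}

```text
time_s: 48.65
ee_pos: [0.5908, -0.1406, 0.2334]
eef_rot: [-3.14, 0.006, -3.03]
force: [-0.1, 0.7, -0.2]
grip_width: 0.0003
```

Run:
```python
from h import *
P,o=wrist('w34.png',[('loop_end',.085),('pin',.114)]);C=wcloud(P,o);im=P['image'].astype(int)
y=(im[...,0]>120)&(im[...,2]<90)&(im[...,1]>90)&(C[...,2]>.108)&(C[...,2]<.118)
k=C[y]; print(y.sum(),cv2.minAreaRect((k[:,:2]*1000).astype(np.float32)))
b=(im[...,2]>im[...,0]+40)&(C[...,2]>.047)&(C[...,2]<.054)&(abs(C[...,0]-.57)<.06)&(abs(C[...,1]+.02)<.12)
k=C[b][:,:2]; e=[]
for yb in np.arange(-.11,.07,.005):
    q=k[(k[:,1]>yb)&(k[:,1]<=yb+.005)]
    if len(q)>3: e.append(q[np.argmin(q[:,0])])
e=np.array(e);print('front edge deg',np.degrees(-np.arctan(np.polyfit(e[:,1],e[:,0],1)[0])),len(e))
m=(im[...,0]>90)&(im[...,1]<60)&(im[...,2]<60)&(np.hypot(C[...,0]-.53,C[...,1]+.158)<.03)
k=C[m];print('tab',np.percentile(k[:,2],[50,95]),k.mean(0))
v,u=wproj(P,[[.525,-.15,.11]],o)[0][::-1].astype(int)
c=P['image'][max(v-60,0):v+60,max(u-80,0):u+80,::-1];cv2.imwrite('pics/w34z.png',cv2.resize(c,None,fx=5,fy=5,interpolation=cv2.INTER_CUBIC))
T=cams.camera('top');cv2.imwrite('pics/t34.png',cv2.resize(T['image'][130:300,110:400,::-1],None,fx=2.7,fy=2.7,interpolation=cv2.INTER_CUBIC))
```

```text
t 48.65 p [ 0.5908 -0.1406  0.2334] r [-3.14    0.0057 -3.0298] F [-0.1  0.7 -0.2] w 0.0003 q [-0.29  0.39  1.26  0.    1.48 -1.98]
loop_end 0.71 [357. 149.] -> [ 0.5504 -0.0223  0.085 ]
loop_end 0.67 [254. 112.] -> [ 0.5221 -0.1565  0.085 ]
pin 0.76 [251. 120.] -> [ 0.5304 -0.1584  0.114 ]
2370 ((565.9509887695312, -20.681312561035156), (17.576858520507812, 240.6434326171875), 6.145434856414795)
front edge deg 6.246166406250419 36
tab [0.15966547 0.16079437] [ 0.53146981 -0.15768968  0.1616344 ]
```

View pics/w34z.png

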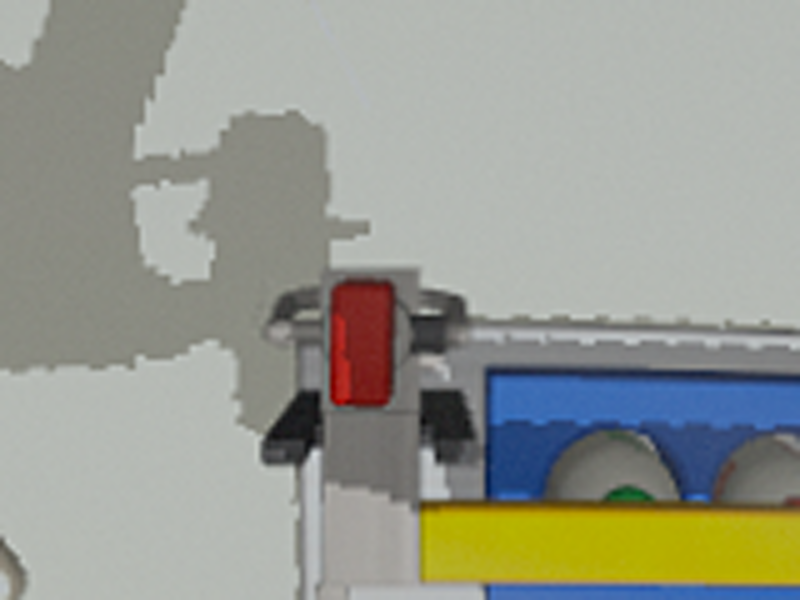

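View pics/t34.png

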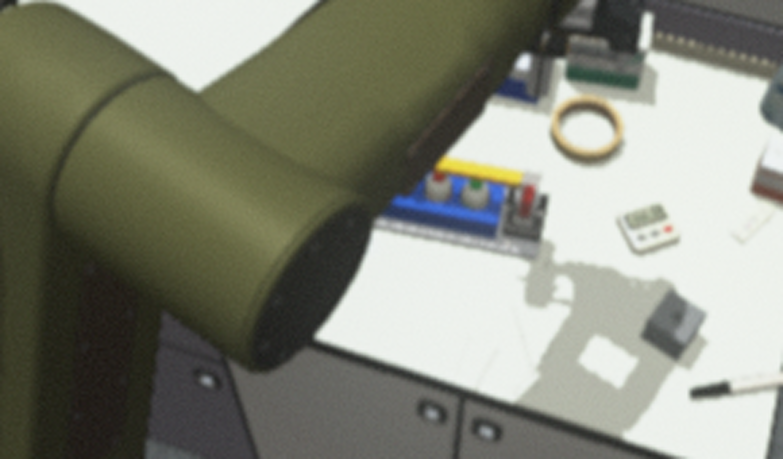

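Run:
```python
from station import hand_in
print(hand_in())
```

```text
the job is handed in; nothing more can be done
None
```

The job is done and handed in at about 49 s of the 210 s allowed; the hand-in reported no verdict.

**What I did**
- I swung the bar out to its far stop, then stood the three bottles that were present in the rack: green in bore 0, red in bore 1 and blue in bore 2. There was no cream-capped bottle in the scene.
- I swung the bar home, pushed the hitch pin down until its collar met the tongue, and pressed the loop until it snapped shut. The timer and petri dish were not touched.

**What the last checks showed**
- **Bottles:** their tops measured about 94, 83 and 81 mm above the worktop, as expected for seated bottles. I measured these before the bar went home. The last pictures still show green and red in place; blue was hidden from them.
- **Bar:** it lies at 6.15° against 6.24° for the rack, which is home within what I can measure.
- **Pin and loop:** the tab's top is at about 160 mm, against about 159 mm expected with the collar on the tongue. The loop hangs closed below it.
- **Robot:** the arm is clear, with the sensed force at noise level.

**What disagreed or went wrong**
- **Fingertips:** they sit about 35 mm behind the reported TCP. My first close on the knob missed because of this, and I corrected for it from then on.
- **Bar shift:** pressing the pin in (about 26 N at its peak) nudged the bar about 1° off home. I noticed it after the loop had shut and pushed the bar back against its stop with about 15 N, so that final push came after the pin and loop steps.

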